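# Make up the dressing pack and the ear-drop pack

### The job

Make up the two treatment packs from the stock on the dark mat. Dressing pack (blue tray): lay the forceps in its long channel, stand the brown bottle with the black cap in its round well and the gauze roll on end in its square pocket; ear-drop pack (green tray): stand the dropper bottle in its round well and the swab carton upright in its slot. Everything goes right down to the tray floor, the two packed bottles are glass and must be set down, not dropped, and the other two bottles stay standing where they are.

Things in the scene. Friction and masses are not known exactly. Their poses are not given: they have to be found in the camera images.
- dressing_tray: Blue tray 210(x) x 140(y) mm, fixed; origin: centre of underside, z up; top 23 mm high, floor 3 mm. Pockets open down to the floor: round well 64 across at x 59, y 24; square 62 wide at x -59, y 24; forceps channel along x, 33 wide, 168 long, middle at x 0, y -40. Round its middle a finger bay is open to the floor: |x|<40 for y<-12, |x|<23 up to y 30. Tall things crowd it: forceps first.
- drops_tray: Green tray 210(x) x 140(y) mm, fixed; origin: centre of underside, z up; top 23 mm above the bench, floor 3 mm. Two pockets go 20 mm down to the floor, mouths chamfered 3 mm: a round well 47 mm across at x -52, y 0 (dropper bottle) and a slot 37 (x) by 90 (y) mm at x 52, y 0 for the upright swab carton, its long side along the tray's y.
- antiseptic_bottle: Brown glass bottle with a BLACK screw cap and white label, 51 mm diameter, 108 mm tall (body straight up to about 75 mm), 0.19 kg, loose, standing on the 2 mm mat. Origin: centre of its underside; z up its axis. Goes in the blue tray's round well.
- gauze_roll: White rolled gauze bandage standing on end, hard, 49 x 46 mm across, 63 mm tall, 0.03 kg, loose, on the mat. Origin: centre of its underside; z up its axis. Goes in the blue tray's square pocket.
- forceps: Pale steel dressing forceps lying flat on the mat, 141 mm long along its y, 17 mm wide along its x at the middle, 9 mm thick, 0.035 kg, rigid, loose. Origin: centre of its underside; z up. Goes in the blue tray's channel, either way round.
- dropper_bottle: Slim brown glass dropper bottle with a black pointed dropper top and white label, 33 mm diameter, 102 mm tall (body to about 60 mm, then a 24 mm collar to 77 mm and a thin rubber bulb), 0.07 kg, loose, standing on the mat. Origin: centre of its underside; z up its axis. Goes in the green tray's round well.
- swab_carton: White and teal carton of swabs standing upright, 23 mm thick (its x), 75 mm long (its y), 98 mm tall, 0.06 kg, loose, on the mat. Origin: centre of its underside; z up. Goes upright in the green tray's slot, either way round.
- small_brown_bottle: Smaller brown bottle with a WHITE cap, 38 mm diameter, 78 mm tall, loose, standing on the mat. Belongs to neither pack: leave it standing in its place. Origin: centre of its underside.
- clear_bottle: Clear bottle with a white cap, 43 mm diameter, 98 mm tall, loose, standing on the mat. Belongs to neither pack: leave it standing in its place. Origin: centre of its underside.
There are look-alikes about, which are no part of the job. What is shaped like the small_brown_bottle but orange is not meant. Leave any purple look-alike of the antiseptic_bottle alone.

How it is judged (in metres and radians):
At the end, for the whole second after the job is handed in: All five stand or lie in their own pockets: within 10 mm of the centre (carton 11 along; forceps 17 along, 13 across, 0.2 rad), underside under 7 mm above the tray's, within 0.12 rad of upright, released, at rest; the other two bottles upright, within 20 mm of their start (x of antiseptic_bottle in the frame of dressing_tray between 0.049 and 0.069 m and y of antiseptic_bottle in the frame of dressing_tray between 0.014 and 0.034 m and z of antiseptic_bottle in the frame of dressing_tray between 0 and 0.007 m and angle between each of antiseptic_bottle, gauze_roll, forceps, dropper_bottle, swab_carton's own z axis and vertical below 0.12 rad and linear speed of each of antiseptic_bottle, gauze_roll, forceps, dropper_bottle, swab_carton below 0.02 m/s and angular speed of each of antiseptic_bottle, gauze_roll, forceps, dropper_bottle, swab_carton below 0.8 rad/s and contact force between each of antiseptic_bottle, gauze_roll, forceps, dropper_bottle, swab_carton and the fingers below 0.05 N and x of gauze_roll in the frame of dressing_tray between -0.069 and -0.049 m and y of gauze_roll in the frame of dressing_tray between 0.014 and 0.034 m and z of gauze_roll in the frame of dressing_tray between 0 and 0.007 m and x of forceps in the frame of dressing_tray between -0.017 and 0.017 m and y of forceps in the frame of dressing_tray between -0.053 and -0.027 m and z of forceps in the frame of dressing_tray between 0 and 0.007 m and angle between the y axis of forceps and the x axis of dressing_tray, either way round below 0.2 rad and x of dropper_bottle in the frame of drops_tray between -0.062 and -0.042 m and y of dropper_bottle in the frame of drops_tray between -0.01 and 0.01 m and z of dropper_bottle in the frame of drops_tray between 0 and 0.007 m and x of swab_carton in the frame of drops_tray between 0.042 and 0.062 m and y of swab_carton in the frame of drops_tray between -0.011 and 0.011 m and z of swab_carton in the frame of drops_tray between 0 and 0.007 m and distance of each of small_brown_bottle, clear_bottle from where it was at the start of the episode below 0.02 m and angle between each of small_brown_bottle, clear_bottle's own z axis and vertical below 0.1 rad); the robot touches nothing.
It fails at once if a bottle that belongs to neither pack is shifted more than 20 mm or knocked over (not (distance of small_brown_bottle from where it was at the start of the episode below 0.02 m) or not (distance of clear_bottle from where it was at the start of the episode below 0.02 m) or not (angle between small_brown_bottle's own z axis and vertical below 0.1 rad) or not (angle between clear_bottle's own z axis and vertical below 0.1 rad)).
It fails at once if a glass bottle is dropped (falls faster than 0.7 m/s, about 25 mm, out of the fingers) ((contact force between antiseptic_bottle and the fingers below 0.01 N and linear speed of antiseptic_bottle above 0.7 m/s) or (contact force between dropper_bottle and the fingers below 0.01 N and linear speed of dropper_bottle above 0.7 m/s)).
It also fails if it takes over 115 s, if anything falls off the work surface, if the arm or the gripper's body presses on something with over 40 N, if the wrist force passes 120 N, or if a joint passes its speed limit or range.

### The arm

A 6-joint arm with a two-finger parallel gripper is mounted at the origin on a cart in front of the work surface, level with it; the furniture and walls round the work are solid. World frame = base frame: x ahead of the robot, y to its left, z up, the work surface at z = 0. Lengths are in m, angles in degrees, forces in N, time in s.
With the tool pointing down it reaches from about 0.4 to 0.825 m from the base axis. Payload 7 kg.
Tool frame: the origin (TCP) lies at the very end of the fingers, on their centre line; the grasp point (between the pads) lies 19 mm behind it; z points along the fingers, y is the line along which they close (so a half turn about z gives the same grasp; the last joint's range is limited). The gripper opens to 88 mm and grips with 3 to 60 N. Pads are 19 mm wide; open, the fingers measure 130 mm over their backs; the gripper's body (78 mm by 193 mm) begins 47 mm behind the grasp point.
Start: joints at [85.205, 20.546, 0.682, 0, -70.136, -16.507], TCP at [0.245, 0.629, 0.195] pointing down, gripper open.
Joint ranges: [-176.03, 176.03], [-82.01, 121.73], [-58.28, 71.71], [-173.87, 95.51], [-174.79, -0.11], [-173.66, 173.66]. Speed limits (degrees/s): [136.94, 136.94, 172.46, 180, 180, 180].

### API

Orientations are given as [roll, pitch, yaw] about the fixed x, y, z axes, in that order (R = Rz(yaw) Ry(pitch) Rx(roll)).
In Python, from plant import ctrl, cams, workorder gives the robot as it stands.
- The arm moves only by the tool play_rows, never from a script. Its argument "motion" is a list of rows, each an object of numbers: "x", "y", "z": the shift along the tool's x, y, z normalised to -1 to 1, where 1 is 0.025 m; "rx", "ry", "rz": the turn, a rotation vector about the tool's x, y, z normalised to -1 to 1, where 1 is 4 degrees. A call has 1 to 20 rows; each row shifts and turns the commanded pose from where the row before left it, along the tool's axes as they then stand; what a row does not reach is not made up. A row lasts 1/8 s, in which the tool goes at most 62.5 mm and 10.7 degrees, less where a joint would pass 70% of its speed; a pose out of reach is approached as far as the arm can. A call with a number of a shift or a turn outside -1 to 1 is refused whole. A call with a gripper value outside its range is refused whole. "fingers" is the opening, from -1 (shut) to 1 (fully open), set as the call begins (left out, the last holds). The fingers move at their own pace and stop on an object; the grip force is fixed at half the most. Time passes only in rows, so rows that do not move let the fingers close. It gives the time, the measured TCP pose, the force, the opening and the grip force at its end, in the units of the state.
- ctrl.get_obs(): the state, without advancing time (a new reading comes with each control period).
- cams.snapshot(name): name is "side" or "top"; returns the picture (384x512x3 uint8, blue, green, red); there is no depth.
- cams.get_calibration(name): a dict with "vertical_fov" (degrees; the focal length in pixels is half the picture's height over the tangent of half this angle, whatever the lens; pixels are square), "cx", "cy" (the principal point, pixels), "position" and "rotation" of the camera in the world. Camera axes: x right, y up, looking along -z (the intrinsics and any distortion apply to the point x, -y, -z); pixel columns grow to the right and rows downward; lengths in m; the calibration is good to about 2 mm. A picture is of the moment at which its call begins. get_calibration takes no time and is no camera call.
- workorder.close_job(): hands the job in; it is judged then, once.
The state is a dict: "clock": time; "joint_pos": joint angles; "qvel": joint speeds; "tau": joint torques, N m; "tool_pos": TCP position; "orientation": TCP orientation; "force": force on the tool from outside, world axes, zero at the start; "moment": the same for the moment, N m; "opening": finger opening in m; "gripper_force": force on a finger pad.
Only numpy, scipy, OpenCV 4.12 (cv2) and the standard library are available. Lean on these libraries where they do the work, as an engineer would, in place of code of your own. Each camera call takes 0.05 s, during which the arm holds its last target. There are 200 camera calls.

## Working session

There is one attempt and no reset: what is moved stays moved. The work goes in short steps, Python scripts to look and compute and a tool call to move; the robot and the scene stay as the last step left them, time stands still between calls to the robot, and variables do not carry over. Pictures are saved under pics/ and viewed, at most 14 in all, crops included, and the job is handed in when it is done.

Besides the shell and the picture viewer there is one more tool, called after "Request:" as name([rows], argument=value, ...), one row to a line, values as JSON. play_rows: Moves the arm, as the interface text tells. Its arguments: {"type":"object","properties":{"motion":{"type":"array"},"fingers":{"type":"number"}},"required":["motion"]}

```bash
ls; mkdir -p pics; python3 - <<'E'
from plant import ctrl,cams,workorder
import cv2
for n in("top","side"):
    cv2.imwrite(f"pics/{n}0.png",cams.snapshot(n)); print(n,cams.get_calibration(n))
print(ctrl.get_obs())
E
```

```text
pics
top {'vertical_fov': 54.53516642220779, 'cx': 257.99067619307743, 'cy': 195.3060502859468, 'position': array([ 0.36814761, -0.04369747,  1.1974294 ]), 'rotation': array([  6.34673657,   1.22647556, -88.23885864])}
side {'vertical_fov': 55.37974537121684, 'cx': 251.6245553505967, 'cy': 188.2290610795917, 'position': array([ 0.18861679, -0.92214637,  0.69537205]), 'rotation': array([ 54.17845462,   0.64300872, -19.74196019])}
{'clock': 0.1, 'joint_pos': array([ 8.52047523e+01,  2.05869342e+01,  6.40164839e-01, -1.61106877e-02,
       -7.01353407e+01, -1.65071794e+01]), 'qvel': array([ 0.0509981 , -0.09361646,  0.08243434,  0.02053833, -0.02727137,
        0.05398465]), 'tau': array([-1.54720350e-03, -5.84165025e+01,  2.93751901e+01,  7.01556891e+00,
        1.01771532e-02, -4.32561251e-05]), 'tool_pos': array([0.24508372, 0.62843495, 0.19443467]), 'orientation': array([ 1.79916970e+02, -8.81056269e-03, -2.13079060e+01]), 'force': array([-0.214184  ,  0.51934674,  0.15850109]), 'moment': array([0.02134454, 0.00745428, 0.01601381]), 'gripper_force': 0.0, 'opening': 0.08770997521025607}
```

View pics/top0.png

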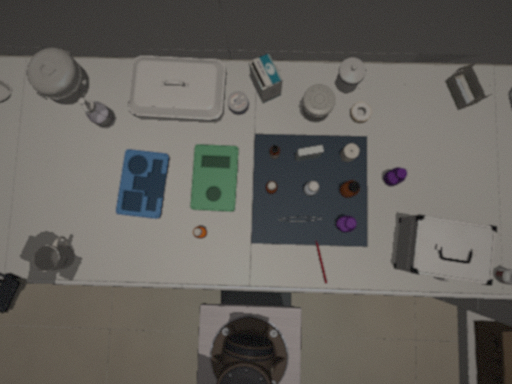

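View pics/side0.png

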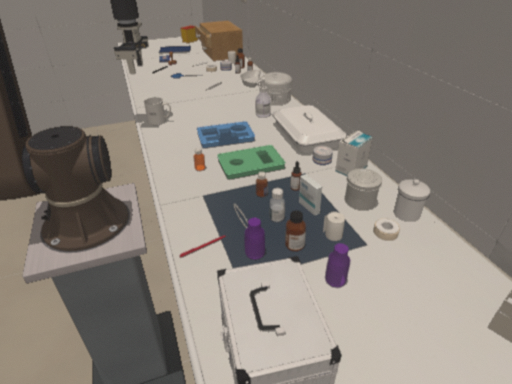

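The top view shows the mat: dropper (275,150), carton (311,151), gauze (350,151), small brown with white cap (271,187), clear (312,187), antiseptic with black cap (349,188) and forceps (300,219). The look-alikes are purple (346,223), purple (396,176) and orange (200,231). Next I'll enlarge the mat and trays.

```bash
cat > h.py <<'E'
import numpy as np,cv2
from scipy.spatial.transform import Rotation as Ro
from plant import ctrl,cams,workorder
def cam(n):
    c=cams.get_calibration(n); R=Ro.from_euler('xyz',c['rotation'],degrees=True).as_matrix()
    return c,R,192/np.tan(np.radians(c['vertical_fov']/2))
def proj(n,P):
    c,R,f=cam(n); q=(np.atleast_2d(P)-c['position'])@R
    return np.c_[c['cx']+f*q[:,0]/-q[:,2], c['cy']+f*q[:,1]/q[:,2]]
def ray(n,u,v,z):
    c,R,f=cam(n); d=R@np.array([(u-c['cx'])/f,-(v-c['cy'])/f,-1]); p=c['position']
    return p+d*(z-p[2])/d[2]
def crop(src,out,x0,y0,w,hh,s,grid=None):
    im=cv2.imread(src) if isinstance(src,str) else src
    im=cv2.resize(im[y0:y0+hh,x0:x0+w],None,fx=s,fy=s,interpolation=cv2.INTER_CUBIC)
    im=cv2.convertScaleAbs(im,alpha=1.6,beta=10)
    if grid:
        for u in range(x0-x0%grid+grid,x0+w,grid):
            cv2.line(im,(int((u-x0)*s),0),(int((u-x0)*s),8),(0,255,255),1); cv2.putText(im,str(u),(int((u-x0)*s)+2,18),0,.4,(0,255,255))
        for v in range(y0-y0%grid+grid,y0+hh,grid):
            cv2.line(im,(0,int((v-y0)*s)),(8,int((v-y0)*s)),(0,255,255),1); cv2.putText(im,str(v),(10,int((v-y0)*s)+4),0,.4,(0,255,255))
    cv2.imwrite(out,im)
E
python3 - <<'E'
from h import *
crop("pics/top0.png","pics/t_mat.png",248,130,126,118,5,10)
crop("pics/top0.png","pics/t_tray.png",112,138,133,84,6,10)
crop("pics/side0.png","pics/s_mat.png",190,115,170,145,4,10)
E
```

```text
(no output)
```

View pics/t_mat.png

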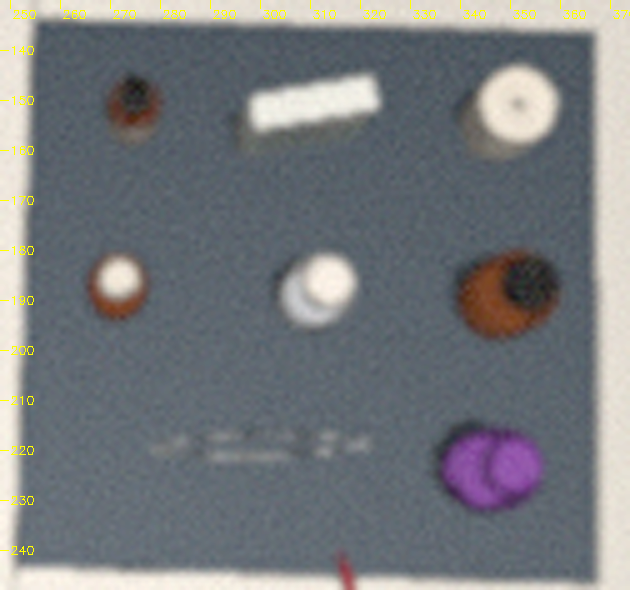

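View pics/t_tray.png

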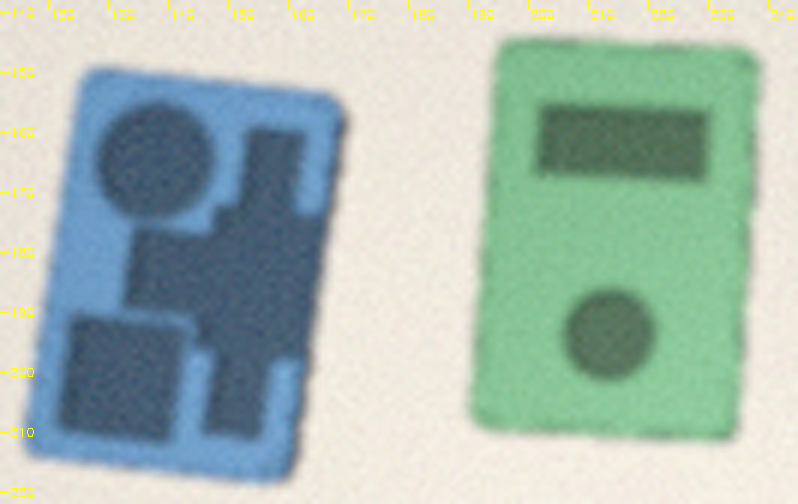

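View pics/s_mat.png

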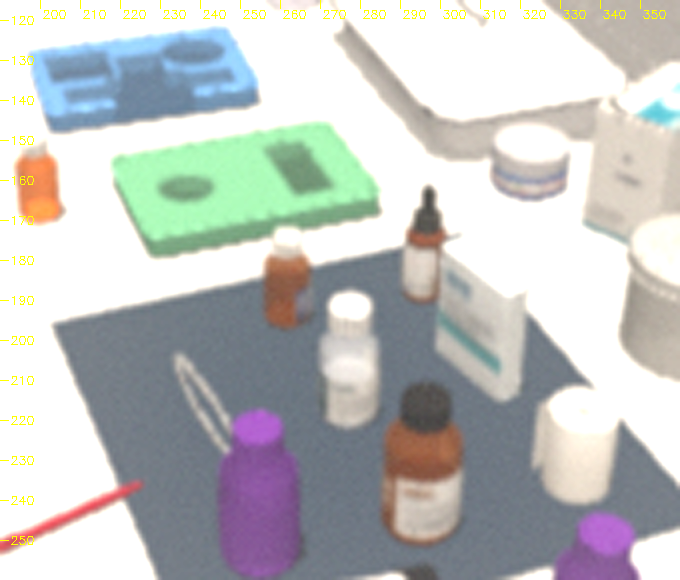

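```bash
cat > m.py <<'E'
from h import *
from scipy.optimize import least_squares
M=lambda X,Y:((X+.5)/5-.5+248,(Y+.5)/5-.5+130)
T=lambda X,Y:((X+.5)/6-.5+112,(Y+.5)/6-.5+138)
S=lambda X,Y:((X+.5)/4-.5+190,(Y+.5)/4-.5+115)
for n,t,s,z in [("dropper",(135,85),(428,192),.104),("dropper shoulder",(134,103),None,.05),("gauze",(518,104),(580,405),.065),("small",(119,277),(289,238),.08),("clear",(330,280),(350,302),.10),("anti",(530,282),(427,397),.11)]:
    print(n,ray("top",*M(*t),z)[:2].round(4), ray("side",*S(*s),z)[:2].round(4) if s else '')
c=[ray("top",*M(*p),.1)[:2] for p in [(248,95),(374,73),(381,107),(255,132)]]
l=(c[1]+c[2]-c[0]-c[3])/2; print("carton",np.mean(c,0).round(4),np.linalg.norm(l),np.linalg.norm(c[0]-c[3]),"long yaw",np.degrees(np.arctan2(*l[::-1])))
print("carton side",[ray("side",*S(*p),.1)[:2].round(4) for p in [(440,240),(528,292)]],"top",np.round(c,4))
f=[ray("top",*M(*p),.006)[:2] for p in [(150,449),(372,442)]]; d=f[1]-f[0]
print("forceps",np.mean(f,0).round(4),np.linalg.norm(d),np.degrees(np.arctan2(*d[::-1])))
def fit(name,pts,cor,sgn):
    P=np.array([q[1] for q in pts]);Z=np.full(len(P),.023)
    I=np.array([T(*q[0]) for q in pts])
    W=np.array([ray("top",u,v,.023)[:2] for u,v in I])
    def tf(v): c,s=np.cos(v[2]),np.sin(v[2]); return P@np.array([[c,s],[-s,c]])+v[:2]
    r=least_squares(lambda v:(tf(v)-W).ravel(),[.5,.2,0]); print(name,r.x[:2].round(4),np.degrees(r.x[2]).round(2)); print((r.fun.reshape(-1,2)*1000).round(1).tolist())
    v=r.x; c,s=np.cos(v[2]),np.sin(v[2]); return lambda p:(np.array(p)@np.array([[c,s],[-s,c]])+v[:2]).round(4)
cor=[(.105,.07),(.105,-.07),(-.105,-.07),(-.105,.07)]
b=fit("blue",list(zip([(78,64),(347,92),(297,487),(22,458)],cor,))+[((155,160),(.059,.024)),((121,378),(-.059,.024))],0,0)
g=fit("green",list(zip([(495,35),(762,48),(739,443),(469,432)],cor))+[((622,142),(.052,0)),((610,335),(-.052,0))],0,0)
print("well",b((.059,.024)),"sq",b((-.059,.024)),"ch",b((0,-.04)),"gwell",g((-.052,0)),"slot",g((.052,0)))
# side check: blue well, square; green well
print("side: gwell",ray("side",*S(186,188),.023)[:2],"bluewell",ray("side",*S(193,51),.023)[:2])
E
python3 m.py
```

```text
dropper [ 0.6371 -0.0618] [ 0.6327 -0.0715]
dropper shoulder [ 0.6389 -0.0623] 
gauze [ 0.6408 -0.2987] [ 0.6409 -0.2934]
small [ 0.5242 -0.0556] [ 0.5239 -0.0594]
clear [ 0.5231 -0.1804] [ 0.5238 -0.1767]
anti [ 0.5237 -0.2959] [ 0.5237 -0.2983]
carton [ 0.6306 -0.1696] 0.07680061490237179 0.02295695819784183 long yaw -77.75043406577647
carton side [array([ 0.6153, -0.129 ]), array([ 0.6439, -0.2093])] top [[ 0.6337 -0.1297]
 [ 0.6491 -0.2049]
 [ 0.6284 -0.2093]
 [ 0.6112 -0.1343]]
forceps [ 0.4286 -0.1497] 0.14139976230609524 -86.49001069955652
blue [0.5268 0.3573] -4.16
[[-2.6, -3.3], [-1.1, 4.1], [2.4, 4.9], [1.6, -3.0], [-0.3, -0.4], [0.1, -2.2]]
green [0.5522 0.1271] -1.01
[[-2.5, -2.2], [-1.4, 2.2], [1.4, 1.6], [2.2, -1.6], [0.1, -0.0], [0.3, -0.0]]
well [0.5874 0.3769] sq [0.4697 0.3855] ch [0.5239 0.3174] gwell [0.5002 0.128 ] slot [0.6042 0.1261]
side: gwell [0.4991487 0.1258704] bluewell [0.58707659 0.37675355]
```

Request:
play_rows([
  {"rz":-0.888},
  {"rz":-0.888},
  {"rz":-0.888},
  {"rz":-0.888},
  {"rz":-0.888},
  {"rz":-0.888},
  {"x":1,"y":1},
  {"x":1,"y":1},
  {"x":1,"y":1},
  {"x":1,"y":1},
  {"x":1,"y":1},
  {"x":1,"y":1},
  {"x":1,"y":1},
  {"y":1},
  {"y":1},
  {"y":1},
  {"y":1},
  {"y":1},
  {"y":1},
  {"y":1},
], fingers=1)

```text
$.motion[0]: bad value
```

Request:
play_rows([
  {"x":0,"y":0,"z":0,"rx":0,"ry":0,"rz":-0.888},
  {"x":0,"y":0,"z":0,"rx":0,"ry":0,"rz":-0.888},
  {"x":0,"y":0,"z":0,"rx":0,"ry":0,"rz":-0.888},
  {"x":0,"y":0,"z":0,"rx":0,"ry":0,"rz":-0.888},
  {"x":0,"y":0,"z":0,"rx":0,"ry":0,"rz":-0.888},
  {"x":0,"y":0,"z":0,"rx":0,"ry":0,"rz":-0.888},
  {"x":1,"y":1,"z":0,"rx":0,"ry":0,"rz":0},
  {"x":1,"y":1,"z":0,"rx":0,"ry":0,"rz":0},
  {"x":1,"y":1,"z":0,"rx":0,"ry":0,"rz":0},
  {"x":1,"y":1,"z":0,"rx":0,"ry":0,"rz":0},
  {"x":1,"y":1,"z":0,"rx":0,"ry":0,"rz":0},
  {"x":1,"y":1,"z":0,"rx":0,"ry":0,"rz":0},
  {"x":1,"y":1,"z":0,"rx":0,"ry":0,"rz":0},
  {"x":0,"y":1,"z":0,"rx":0,"ry":0,"rz":0},
  {"x":0,"y":1,"z":0,"rx":0,"ry":0,"rz":0},
  {"x":0,"y":1,"z":0,"rx":0,"ry":0,"rz":0},
  {"x":0,"y":1,"z":0,"rx":0,"ry":0,"rz":0},
], fingers=1)

```text
clock: 2.22
tool_pos: [0.4201, 0.3526, 0.1951]
orientation: [180.0, 0.0, 0.0]
force: [-0.8, 0.2, 0.5]
opening: 0.0881
gripper_force: 0.0
```

Request:
play_rows([
  {"x":0.017,"y":1,"z":0,"rx":0,"ry":0,"rz":0},
  {"x":0.017,"y":1,"z":0,"rx":0,"ry":0,"rz":0},
  {"x":0.017,"y":1,"z":0,"rx":0,"ry":0,"rz":0},
  {"x":0.017,"y":1,"z":0,"rx":0,"ry":0,"rz":0},
  {"x":0.017,"y":1,"z":0,"rx":0,"ry":0,"rz":0},
  {"x":0.017,"y":1,"z":0,"rx":0,"ry":0,"rz":0},
  {"x":0.017,"y":1,"z":0,"rx":0,"ry":0,"rz":0},
  {"x":0.017,"y":1,"z":0,"rx":0,"ry":0,"rz":0},
  {"x":0.017,"y":1,"z":0,"rx":0,"ry":0,"rz":0},
  {"x":0.017,"y":1,"z":0,"rx":0,"ry":0,"rz":0},
  {"x":0.017,"y":1,"z":0,"rx":0,"ry":0,"rz":0},
  {"x":0.017,"y":1,"z":0,"rx":0,"ry":0,"rz":0},
  {"x":0.017,"y":1,"z":0,"rx":0,"ry":0,"rz":0},
  {"x":0.017,"y":1,"z":0,"rx":0,"ry":0,"rz":0},
  {"x":0.017,"y":1,"z":0,"rx":0,"ry":0,"rz":0},
  {"x":0.017,"y":1,"z":0,"rx":0,"ry":0,"rz":0},
  {"x":0.017,"y":1,"z":0,"rx":0,"ry":0,"rz":0},
  {"x":0.017,"y":1,"z":0,"rx":0,"ry":0,"rz":0},
  {"x":0.017,"y":1,"z":0,"rx":0,"ry":0,"rz":0},
  {"x":0.017,"y":1,"z":0,"rx":0,"ry":0,"rz":0},
])

```text
clock: 4.72
tool_pos: [0.4283, -0.1476, 0.1953]
orientation: [180.0, -0.0, -0.0]
force: [0.3, -0.3, 0.4]
opening: 0.0879
gripper_force: 0.0
```

Request:
play_rows([
  {"x":0,"y":0,"z":0.25,"rx":0,"ry":0,"rz":0.942},
  {"x":0,"y":0,"z":0.25,"rx":0,"ry":0,"rz":0.942},
  {"x":0,"y":0,"z":0.25,"rx":0,"ry":0,"rz":0.942},
  {"x":0,"y":0,"z":0.25,"rx":0,"ry":0,"rz":0.942},
  {"x":0,"y":0,"z":0.25,"rx":0,"ry":0,"rz":0.942},
  {"x":0,"y":0,"z":0.25,"rx":0,"ry":0,"rz":0.942},
  {"x":0,"y":0,"z":0.25,"rx":0,"ry":0,"rz":0.942},
  {"x":0,"y":0,"z":0.25,"rx":0,"ry":0,"rz":0.942},
  {"x":0,"y":0,"z":0.25,"rx":0,"ry":0,"rz":0.942},
  {"x":0,"y":0,"z":0.25,"rx":0,"ry":0,"rz":0.942},
  {"x":0,"y":0,"z":0.25,"rx":0,"ry":0,"rz":0.942},
  {"x":0,"y":0,"z":0.25,"rx":0,"ry":0,"rz":0.942},
  {"x":0,"y":0,"z":0.25,"rx":0,"ry":0,"rz":0.942},
  {"x":0,"y":0,"z":0.25,"rx":0,"ry":0,"rz":0.942},
  {"x":0,"y":0,"z":0.25,"rx":0,"ry":0,"rz":0.942},
])

```text
clock: 6.6
tool_pos: [0.4284, -0.1468, 0.1014]
orientation: [-180.0, -0.0, -56.6]
force: [-0.0, 0.3, -0.1]
opening: 0.0877
gripper_force: 0.0
```

Request:
play_rows([
  {"x":0,"y":0,"z":0.7,"rx":0,"ry":0,"rz":0},
  {"x":0,"y":0,"z":0.7,"rx":0,"ry":0,"rz":0},
  {"x":0,"y":0,"z":0.7,"rx":0,"ry":0,"rz":0},
  {"x":0,"y":0,"z":0.7,"rx":0,"ry":0,"rz":0},
  {"x":0,"y":0,"z":0.7,"rx":0,"ry":0,"rz":0},
  {"x":0,"y":0,"z":0.18,"rx":0,"ry":0,"rz":0},
  {"x":0,"y":0,"z":0.18,"rx":0,"ry":0,"rz":0},
])

```text
clock: 7.48
tool_pos: [0.429, -0.1465, 0.0052]
orientation: [-180.0, -0.0, -56.5]
force: [0.0, 0.7, -0.0]
opening: 0.0876
gripper_force: 0.0
```

Request:
play_rows([
  {"x":0,"y":0,"z":0,"rx":0,"ry":0,"rz":0},
  {"x":0,"y":0,"z":0,"rx":0,"ry":0,"rz":0},
  {"x":0,"y":0,"z":0,"rx":0,"ry":0,"rz":0},
  {"x":0,"y":0,"z":0,"rx":0,"ry":0,"rz":0},
  {"x":0,"y":0,"z":0,"rx":0,"ry":0,"rz":0},
  {"x":0,"y":0,"z":0,"rx":0,"ry":0,"rz":0},
  {"x":0,"y":0,"z":0,"rx":0,"ry":0,"rz":0},
  {"x":0,"y":0,"z":0,"rx":0,"ry":0,"rz":0},
], fingers=-1)

```text
clock: 8.48
tool_pos: [0.4288, -0.1461, 0.005]
orientation: [180.0, 0.0, -56.5]
force: [-0.3, -0.4, -0.6]
opening: 0.0135
gripper_force: 0.0
```

Request:
play_rows([
  {"x":0,"y":0,"z":0,"rx":0,"ry":0,"rz":0},
  {"x":0,"y":0,"z":0,"rx":0,"ry":0,"rz":0},
])

```text
clock: 8.72
tool_pos: [0.4289, -0.1461, 0.005]
orientation: [-180.0, -0.0, -56.5]
force: [-1.0, -0.4, 0.2]
opening: 0.0008
gripper_force: 0.0
```

```bash
python3 - <<'E'
from h import *
a=cams.snapshot("side");b=cams.snapshot("top")
crop(a,"pics/a1.png",190,140,130,130,4,10);crop(b,"pics/b1.png",250,170,100,80,4,10)
A=cv2.imread("pics/a1.png");B=cv2.imread("pics/b1.png")
c=np.zeros((520,800,3),np.uint8);B=cv2.resize(B,(280,224));c[:520,:520]=A;c[:224,520:]=B;cv2.imwrite("pics/c1.png",c)
E
```

```text
(no output)
```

View pics/c1.png

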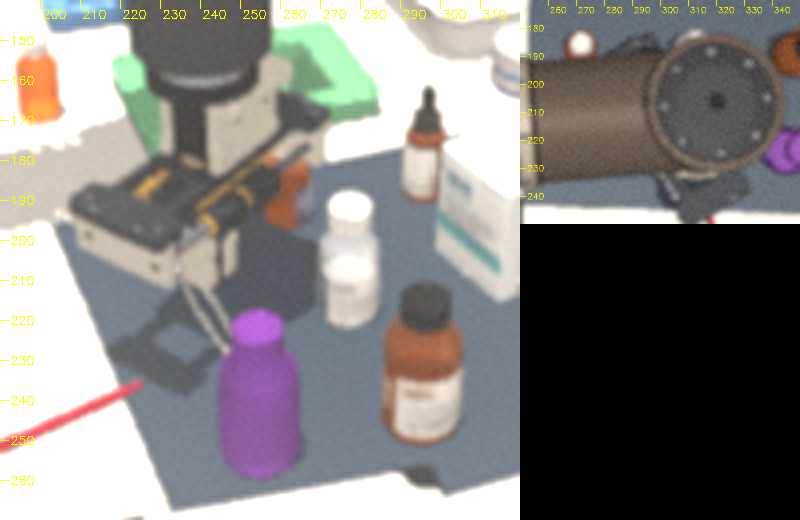

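```bash
python3 - <<'E'
from h import *
print(proj("side",[[.4289,-.1461,.005],[.43,-.08,.006],[.43,-.22,.006],[.4289,-.1461,.024]]),proj("top",[[.4289,-.1461,.005]]))
for p in [(234.5,203.5),(250,228)]: print(ray("side",*p,.006))
for p in [(278,219),(322,218)]: print(ray("top",*p,.006))
E
```

```text
[[241.90351669 217.52965318]
 [235.33835717 203.95740868]
 [250.80887022 233.53880415]
 [241.72648189 212.47804712]] [[298.63185046 218.58929828]]
[ 0.42828942 -0.07695901  0.006     ]
[ 0.43547595 -0.19791855  0.006     ]
[ 0.425587   -0.08033745  0.006     ]
[ 0.43293057 -0.22022844  0.006     ]
```

```bash
python3 - <<'E'
from h import *
a=cams.snapshot("side");b=cams.snapshot("top");print(ctrl.get_obs())
cv2.imwrite("pics/d1.png",cv2.resize(np.vstack([a[90:310],b[110:384]]),None,fx=1.2,fy=1.2))
E
```

```text
{'clock': 8.925, 'joint_pos': array([ 6.23083615e+00,  1.27499781e+01, -4.04501801e+01, -2.55856824e-04,
       -3.67997501e+01,  2.72583473e+01]), 'qvel': array([-0.12737052, -0.0441892 ,  0.04303434, -0.09126654,  0.06276955,
        0.0432631 ]), 'tau': array([ 1.81761941e-03, -3.69127572e+01,  1.87392873e+01,  4.43940103e+00,
        6.86699292e-02,  3.65031167e-05]), 'tool_pos': array([ 0.4288696 , -0.14611495,  0.00500465]), 'orientation': array([-1.79999848e+02,  9.42544989e-05, -5.65110214e+01]), 'force': array([-0.46031374,  0.43626222, -0.38257001]), 'moment': array([0.12147365, 0.02403029, 0.00505693]), 'gripper_force': 0.0, 'opening': 0.0006545943217662112}
```

View pics/d1.png

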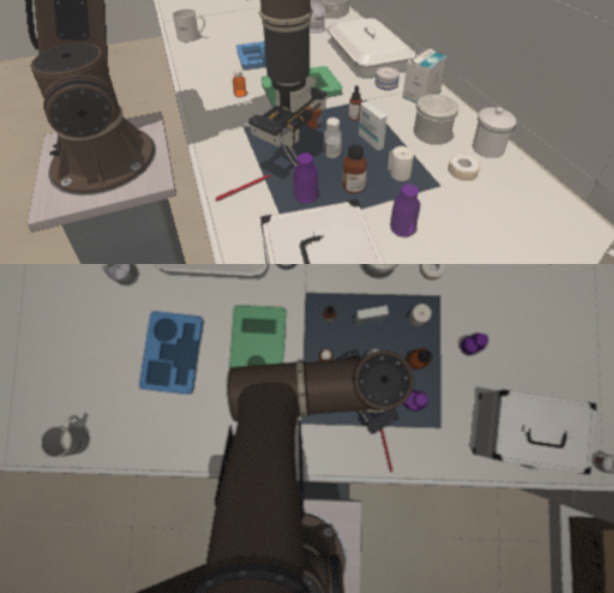

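```bash
python3 - <<'E'
from h import *
a=cams.snapshot("side")
crop(a,"pics/e1.png",200,165,75,75,8,10)
A=cv2.imread("pics/e1.png")
for p in proj("side",[[.4289,-.1461,.005],[.4289,-.1461,.071],[.4286,-.08,.006],[.4286,-.22,.006]]):
    cv2.circle(A,tuple(int(v) for v in (p-[200,165])*8),4,(0,0,255),1)
cv2.imwrite("pics/e1.png",A)
E
```

```text
(no output)
```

View pics/e1.png

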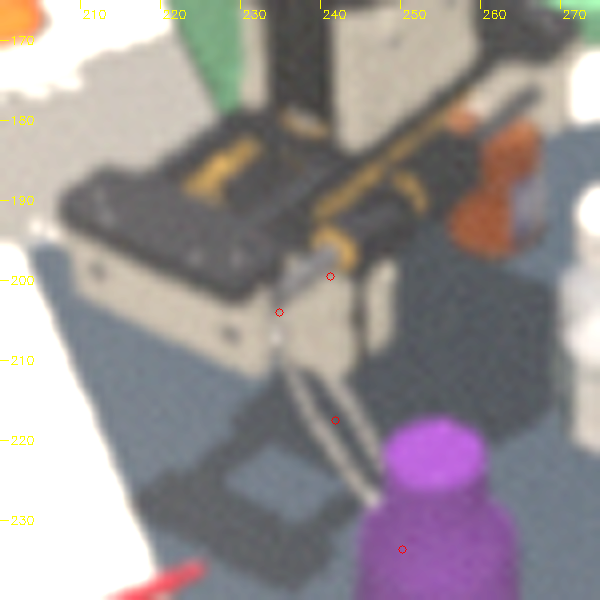

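```bash
python3 - <<'E'
from h import *
y=np.radians(-56.5);ex=np.array([np.cos(y),np.sin(y)]);ey=np.array([np.sin(y),-np.cos(y)])
for dz in(.066,.09):
  for s,t in((1,1),(1,-1),(-1,-1),(-1,1)):
    q=np.array([.4289,-.1461])+s*.039*ex+t*.0965*ey
    print(dz,s,t,proj("side",[[*q,.005+dz]]).round(1))
E
```

```text
0.066 1 1 [[230.1 223.5]]
0.066 1 -1 [[272.2 187.9]]
0.066 -1 -1 [[250.8 179.1]]
0.066 -1 1 [[207.6 212.1]]
0.09 1 1 [[229.7 216.3]]
0.09 1 -1 [[272.4 181.2]]
0.09 -1 -1 [[250.7 172.5]]
0.09 -1 1 [[206.9 205.1]]
```

Request:
play_rows([
  {"x":0,"y":0,"z":0,"rx":0,"ry":0,"rz":0},
  {"x":0,"y":0,"z":0,"rx":0,"ry":0,"rz":0},
  {"x":0,"y":0,"z":0,"rx":0,"ry":0,"rz":0},
  {"x":0,"y":0,"z":0,"rx":0,"ry":0,"rz":0},
  {"x":0,"y":0,"z":0,"rx":0,"ry":0,"rz":0},
  {"x":0,"y":0,"z":0,"rx":0,"ry":0,"rz":0},
  {"x":0,"y":0,"z":0,"rx":0,"ry":0,"rz":0},
  {"x":0,"y":0,"z":0,"rx":0,"ry":0,"rz":0},
], fingers=1)

```text
clock: 9.98
tool_pos: [0.4289, -0.1461, 0.005]
orientation: [-180.0, -0.0, -56.5]
force: [-0.9, -0.3, 0.9]
opening: 0.0751
gripper_force: 0.0
```

```bash
python3 - <<'E'
from h import *
a=cams.snapshot("side")
crop(a,"pics/f1.png",195,160,85,75,8,10)
A=cv2.imread("pics/f1.png")
y=np.radians(-56.5);ex=np.array([np.cos(y),np.sin(y)]);ey=np.array([np.sin(y),-np.cos(y)])
o=ctrl.get_obs()['tool_pos'];print(o)
for t in(-.065,-.044,.044,.065):
  for s in(-.0095,.0095):
    p=proj("side",[[*(o[:2]+t*ey+s*ex),o[2]]])[0]; cv2.circle(A,tuple(int(v) for v in (p-[195,160])*8),4,(0,0,255),1)
cv2.imwrite("pics/f1.png",A)
E
```

```text
[ 0.42886567 -0.14610197  0.00502377]
```

View pics/f1.png

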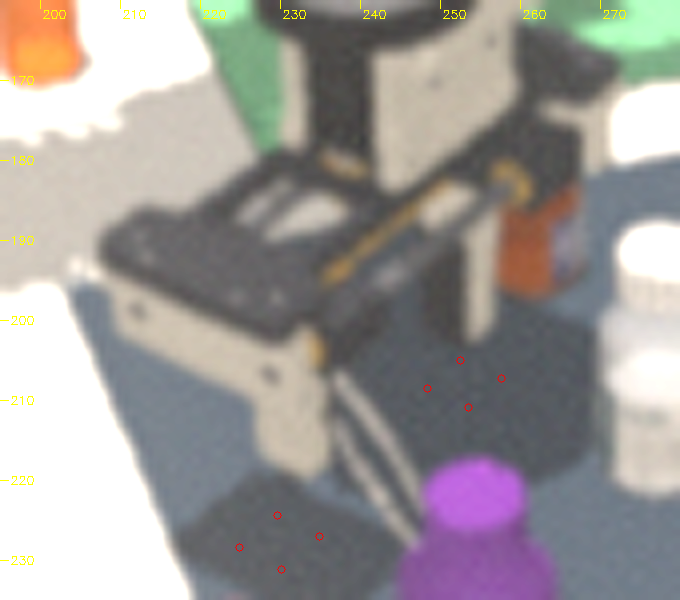

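Request:
play_rows([
  {"x":0,"y":0,"z":0.2,"rx":0,"ry":0,"rz":0},
  {"x":0,"y":0,"z":0.2,"rx":0,"ry":0,"rz":0},
  {"x":0,"y":0,"z":0.1,"rx":0,"ry":0,"rz":0},
])

```text
clock: 10.4
tool_pos: [0.4285, -0.1462, -0.008]
orientation: [180.0, 0.0, -56.5]
force: [-0.3, -0.3, 0.1]
opening: 0.0874
gripper_force: 0.0
```

```bash
python3 - <<'E'
from h import *
a=cams.snapshot("side")
o=ctrl.get_obs();print(o['tool_pos'],o['force'],o['opening'])
o=o['tool_pos']
crop(a,"pics/g1.png",195,160,85,75,8,10)
A=cv2.imread("pics/g1.png")
y=np.radians(-56.5);ex=np.array([np.cos(y),np.sin(y)]);ey=np.array([np.sin(y),-np.cos(y)])
for t in(-.065,-.044,.044,.065):
  for s in(-.0095,.0095):
   for dz,c in ((.0,(0,0,255)),(.02,(0,255,0)),(.03,(0,255,255))):
    p=proj("side",[[*(o[:2]+t*ey+s*ex),o[2]+dz]])[0]; cv2.circle(A,tuple(int(v) for v in (p+.5-[195,160])*8),2,c,-1)
cv2.imwrite("pics/g1.png",A)
E
```

```text
[ 0.42841487 -0.1461393  -0.00818883] [-0.4260493   0.14250704 -0.51171167] 0.08743860995989629
```

View pics/g1.png

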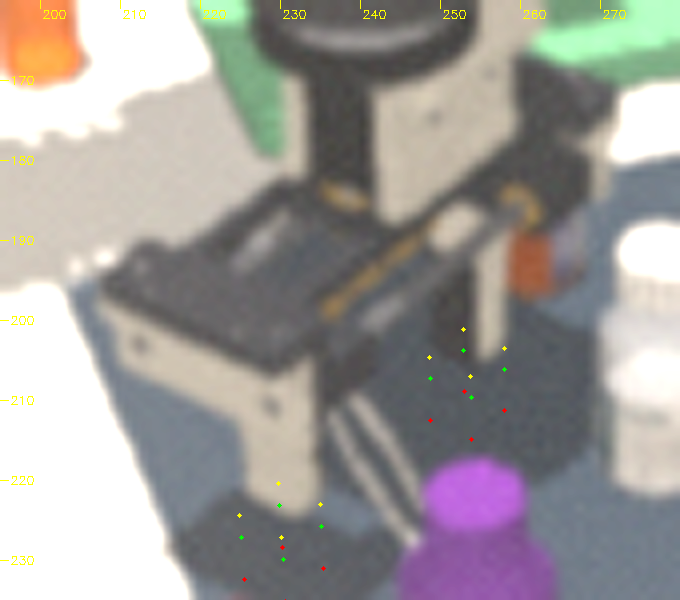

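Request:
play_rows([
  {"x":0,"y":0,"z":0.2,"rx":0,"ry":0,"rz":0},
  {"x":0,"y":0,"z":0.2,"rx":0,"ry":0,"rz":0},
  {"x":0,"y":0,"z":0,"rx":0,"ry":0,"rz":0},
  {"x":0,"y":0,"z":0,"rx":0,"ry":0,"rz":0},
])

```text
clock: 10.95
tool_pos: [0.4289, -0.1461, -0.0175]
orientation: [180.0, -0.0, -56.5]
force: [-0.6, 1.2, 0.1]
opening: 0.0875
gripper_force: 0.0
```

Request:
play_rows([
  {"x":0,"y":0,"z":0.12,"rx":0,"ry":0,"rz":0},
  {"x":0,"y":0,"z":0,"rx":0,"ry":0,"rz":0},
])

```text
clock: 11.2
tool_pos: [0.4288, -0.1461, -0.0206]
orientation: [180.0, 0.0, -56.5]
force: [0.0, 0.4, -0.3]
opening: 0.0879
gripper_force: 0.0
```

Request:
play_rows([
  {"x":0,"y":0,"z":0.1,"rx":0,"ry":0,"rz":0},
  {"x":0,"y":0,"z":0,"rx":0,"ry":0,"rz":0},
])

```text
clock: 11.45
tool_pos: [0.4287, -0.1461, -0.0232]
orientation: [180.0, 0.0, -56.5]
force: [1.0, 1.1, 0.3]
opening: 0.088
gripper_force: 0.0
```

Request:
play_rows([
  {"x":0,"y":0,"z":0.1,"rx":0,"ry":0,"rz":0},
  {"x":0,"y":0,"z":0,"rx":0,"ry":0,"rz":0},
])

```text
clock: 11.7
tool_pos: [0.4287, -0.1461, -0.0257]
orientation: [180.0, 0.0, -56.5]
force: [-0.5, 0.1, 1.2]
opening: 0.0878
gripper_force: 0.0
```

Request:
play_rows([
  {"x":0,"y":0,"z":0.06,"rx":0,"ry":0,"rz":0},
  {"x":0,"y":0,"z":0,"rx":0,"ry":0,"rz":0},
])

```text
clock: 11.95
tool_pos: [0.4288, -0.1461, -0.0271]
orientation: [180.0, 0.0, -56.5]
force: [-1.0, 0.5, 0.8]
opening: 0.0876
gripper_force: 0.0
```

Request:
play_rows([
  {"x":0,"y":0,"z":0.06,"rx":0,"ry":0,"rz":0},
  {"x":0,"y":0,"z":0,"rx":0,"ry":0,"rz":0},
])

```text
clock: 12.2
tool_pos: [0.4288, -0.1461, -0.0286]
orientation: [180.0, 0.0, -56.5]
force: [-0.1, 0.1, -0.4]
opening: 0.0878
gripper_force: 0.0
```

Request:
play_rows([
  {"x":0,"y":0,"z":0.06,"rx":0,"ry":0,"rz":0},
  {"x":0,"y":0,"z":0,"rx":0,"ry":0,"rz":0},
])

```text
clock: 12.45
tool_pos: [0.429, -0.1461, -0.0291]
orientation: [-180.0, -0.0, -56.5]
force: [-3.7, 2.0, 16.0]
opening: 0.0876
gripper_force: 8.2
```

Request:
play_rows([
  {"x":0,"y":0,"z":-0.1,"rx":0,"ry":0,"rz":0},
  {"x":0,"y":0,"z":0,"rx":0,"ry":0,"rz":0},
  {"x":0,"y":0,"z":0,"rx":0,"ry":0,"rz":0},
  {"x":0,"y":0,"z":0,"rx":0,"ry":0,"rz":0},
  {"x":0,"y":0,"z":0,"rx":0,"ry":0,"rz":0},
  {"x":0,"y":0,"z":0,"rx":0,"ry":0,"rz":0},
  {"x":0,"y":0,"z":0,"rx":0,"ry":0,"rz":0},
  {"x":0,"y":0,"z":0,"rx":0,"ry":0,"rz":0},
  {"x":0,"y":0,"z":0,"rx":0,"ry":0,"rz":0},
  {"x":0,"y":0,"z":0,"rx":0,"ry":0,"rz":0},
], fingers=-1)

```text
clock: 13.7
tool_pos: [0.4289, -0.1461, -0.0275]
orientation: [-180.0, -0.0, -56.5]
force: [0.1, -0.6, -0.9]
opening: 0.0161
gripper_force: 30.0
```

Request:
play_rows([
  {"x":0,"y":0,"z":-1,"rx":0,"ry":0,"rz":0},
  {"x":0,"y":0,"z":-1,"rx":0,"ry":0,"rz":0},
  {"x":0,"y":0,"z":-1,"rx":0,"ry":0,"rz":0},
  {"x":0,"y":0,"z":-1,"rx":0,"ry":0,"rz":0},
  {"x":0,"y":0,"z":-0.1,"rx":0,"ry":0,"rz":-1},
  {"x":0,"y":0,"z":-0.1,"rx":0,"ry":0,"rz":-1},
  {"x":0,"y":0,"z":-0.1,"rx":0,"ry":0,"rz":-1},
  {"x":0,"y":0,"z":-0.1,"rx":0,"ry":0,"rz":-1},
  {"x":0,"y":0,"z":-0.1,"rx":0,"ry":0,"rz":-1},
  {"x":0,"y":0,"z":-0.1,"rx":0,"ry":0,"rz":-1},
  {"x":0,"y":0,"z":-0.1,"rx":0,"ry":0,"rz":-1},
  {"x":0,"y":0,"z":-0.1,"rx":0,"ry":0,"rz":-1},
  {"x":0,"y":0,"z":-0.1,"rx":0,"ry":0,"rz":-1},
  {"x":0,"y":0,"z":-0.1,"rx":0,"ry":0,"rz":-1},
  {"x":0,"y":0,"z":-0.1,"rx":0,"ry":0,"rz":-1},
  {"x":0,"y":0,"z":-0.1,"rx":0,"ry":0,"rz":-1},
  {"x":0,"y":0,"z":-0.1,"rx":0,"ry":0,"rz":-1},
])

```text
clock: 15.82
tool_pos: [0.4287, -0.1461, 0.105]
orientation: [-180.0, 0.0, -4.4]
force: [-1.2, 0.5, 0.1]
opening: 0.0156
gripper_force: 30.0
```

Request:
play_rows([
  {"x":0.123,"y":-0.988,"z":0,"rx":0,"ry":0,"rz":0},
  {"x":0.123,"y":-0.988,"z":0,"rx":0,"ry":0,"rz":0},
  {"x":0.123,"y":-0.988,"z":0,"rx":0,"ry":0,"rz":0},
  {"x":0.123,"y":-0.988,"z":0,"rx":0,"ry":0,"rz":0},
  {"x":0.123,"y":-0.988,"z":0,"rx":0,"ry":0,"rz":0},
  {"x":0.123,"y":-0.988,"z":0,"rx":0,"ry":0,"rz":0},
  {"x":0.123,"y":-0.988,"z":0,"rx":0,"ry":0,"rz":0},
  {"x":0.123,"y":-0.988,"z":0,"rx":0,"ry":0,"rz":0},
  {"x":0.123,"y":-0.988,"z":0,"rx":0,"ry":0,"rz":0},
  {"x":0.123,"y":-0.988,"z":0,"rx":0,"ry":0,"rz":0},
  {"x":0.123,"y":-0.988,"z":0,"rx":0,"ry":0,"rz":0},
  {"x":0.123,"y":-0.988,"z":0,"rx":0,"ry":0,"rz":0},
  {"x":0.123,"y":-0.988,"z":0,"rx":0,"ry":0,"rz":0},
  {"x":0.123,"y":-0.988,"z":0,"rx":0,"ry":0,"rz":0},
  {"x":0.123,"y":-0.988,"z":0,"rx":0,"ry":0,"rz":0},
  {"x":0.123,"y":-0.988,"z":0,"rx":0,"ry":0,"rz":0},
  {"x":0.123,"y":-0.988,"z":0,"rx":0,"ry":0,"rz":0},
  {"x":0.123,"y":-0.988,"z":0,"rx":0,"ry":0,"rz":0},
  {"x":0.123,"y":-0.988,"z":0,"rx":0,"ry":0,"rz":0},
  {"x":0,"y":0,"z":0,"rx":0,"ry":0,"rz":0},
])

```text
clock: 18.32
tool_pos: [0.5244, 0.3193, 0.1047]
orientation: [180.0, -0.0, -4.4]
force: [-0.2, 0.2, 0.7]
opening: 0.0163
gripper_force: 30.0
```

```bash
python3 - <<'E'
from h import *
a=cams.snapshot("side");b=cams.snapshot("top")
o=ctrl.get_obs();o=o['tool_pos'];o[2]+=.031
crop(a,"pics/h1.png",185,70,100,90,6,10);A=cv2.imread("pics/h1.png")
y=np.radians(-4.5);ex=np.array([np.cos(y),np.sin(y)]);ey=np.array([np.sin(y),-np.cos(y)])
for P in [[*(o[:2]+t*ey+s*ex),o[2]] for t in(-.029,.029) for s in(-.0095,.0095)]+[[*(o[:2]+s*ex),o[2]] for s in (-.07,.07)]:
    p=proj("side",[P])[0]; cv2.circle(A,tuple(int(v) for v in (p+.5-[185,70])*6),2,(0,0,255),-1)
crop(b,"pics/h2.png",95,130,90,110,4,10);B=cv2.imread("pics/h2.png")
B=cv2.resize(B,(200,244));c=np.zeros((540,800,3),np.uint8);c[:,:600]=A;c[:244,600:]=B;cv2.imwrite("pics/h1.png",c)
E
```

```text
(no output)
```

View pics/h1.png

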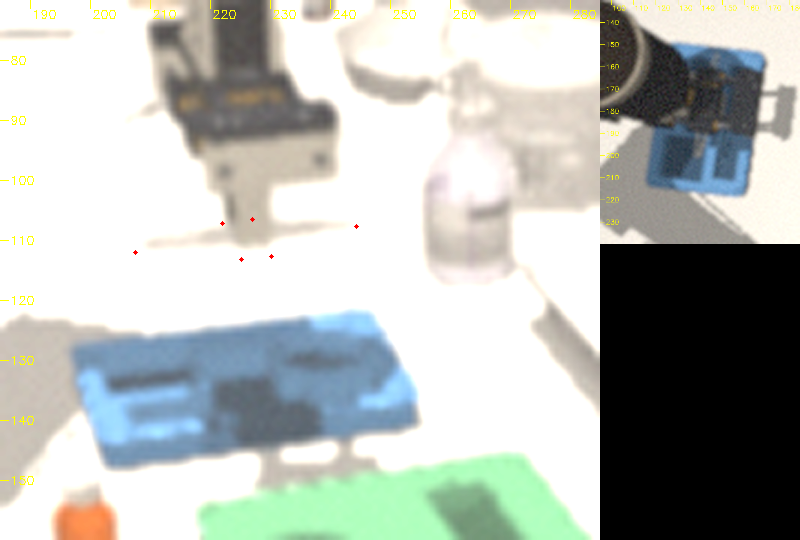

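Request:
play_rows([
  {"x":0,"y":0.07,"z":1,"rx":0,"ry":0,"rz":0},
  {"x":0,"y":0,"z":1,"rx":0,"ry":0,"rz":0},
  {"x":0,"y":0,"z":1,"rx":0,"ry":0,"rz":0},
  {"x":0,"y":0,"z":0.6,"rx":0,"ry":0,"rz":0},
  {"x":0,"y":0,"z":0.5,"rx":0,"ry":0,"rz":0},
  {"x":0,"y":0,"z":0.4,"rx":0,"ry":0,"rz":0},
  {"x":0,"y":0,"z":0.3,"rx":0,"ry":0,"rz":0},
  {"x":0,"y":0,"z":0.2,"rx":0,"ry":0,"rz":0},
  {"x":0,"y":0,"z":0.18,"rx":0,"ry":0,"rz":0},
  {"x":0,"y":0,"z":0,"rx":0,"ry":0,"rz":0},
])

```text
clock: 19.68
tool_pos: [0.5238, 0.3153, -0.0247]
orientation: [180.0, 0.0, -4.5]
force: [0.3, 0.6, 0.1]
opening: 0.016
gripper_force: 30.0
```

Request:
play_rows([
  {"x":0,"y":0,"z":0,"rx":0,"ry":0,"rz":0},
  {"x":0,"y":0,"z":0,"rx":0,"ry":0,"rz":0},
  {"x":0,"y":0,"z":0,"rx":0,"ry":0,"rz":0},
  {"x":0,"y":0,"z":0,"rx":0,"ry":0,"rz":0},
  {"x":0,"y":0,"z":-0.5,"rx":0,"ry":0,"rz":0},
  {"x":0,"y":0,"z":-1,"rx":0,"ry":0,"rz":0},
  {"x":0,"y":0,"z":-1,"rx":0,"ry":0,"rz":0},
  {"x":0,"y":0,"z":-1,"rx":0,"ry":0,"rz":0},
  {"x":0,"y":0,"z":-1,"rx":0,"ry":0,"rz":0},
  {"x":0,"y":0,"z":-1,"rx":0,"ry":0,"rz":0},
  {"x":0,"y":0,"z":-1,"rx":0,"ry":0,"rz":0},
  {"x":0,"y":0,"z":-1,"rx":0,"ry":0,"rz":0},
], fingers=0.1)

```text
clock: 21.18
tool_pos: [0.5238, 0.3153, 0.1649]
orientation: [-180.0, -0.0, -4.5]
force: [0.3, 0.4, -0.2]
opening: 0.0482
gripper_force: 0.0
```

Request:
play_rows([
  {"x":0.29,"y":0.951,"z":0,"rx":0,"ry":0,"rz":0},
  {"x":0.29,"y":0.951,"z":0,"rx":0,"ry":0,"rz":0},
  {"x":0.29,"y":0.951,"z":0,"rx":0,"ry":0,"rz":0},
  {"x":0.29,"y":0.951,"z":0,"rx":0,"ry":0,"rz":0},
  {"x":0.29,"y":0.951,"z":0,"rx":0,"ry":0,"rz":0},
  {"x":0.29,"y":0.951,"z":0,"rx":0,"ry":0,"rz":0},
  {"x":0.29,"y":0.951,"z":0,"rx":0,"ry":0,"rz":0},
  {"x":0.29,"y":0.951,"z":0,"rx":0,"ry":0,"rz":0},
  {"x":0.29,"y":0.951,"z":0,"rx":0,"ry":0,"rz":0},
  {"x":0.29,"y":0.951,"z":0,"rx":0,"ry":0,"rz":0},
  {"x":0.29,"y":0.951,"z":0,"rx":0,"ry":0,"rz":0},
  {"x":0.29,"y":0.951,"z":0,"rx":0,"ry":0,"rz":0},
  {"x":0.29,"y":0.951,"z":0,"rx":0,"ry":0,"rz":0},
  {"x":0.29,"y":0.951,"z":0,"rx":0,"ry":0,"rz":0},
  {"x":0.29,"y":0.951,"z":0,"rx":0,"ry":0,"rz":0},
  {"x":0.29,"y":0.951,"z":0,"rx":0,"ry":0,"rz":0},
  {"x":0.29,"y":0.951,"z":0,"rx":0,"ry":0,"rz":0},
  {"x":0.29,"y":0.951,"z":0,"rx":0,"ry":0,"rz":0},
  {"x":0.29,"y":0.951,"z":0,"rx":0,"ry":0,"rz":0},
  {"x":0.29,"y":0.951,"z":0,"rx":0,"ry":0,"rz":0},
], fingers=1)

```text
clock: 23.68
tool_pos: [0.6298, -0.1722, 0.1621]
orientation: [180.0, 0.1, -4.6]
force: [0.6, -0.1, 0.4]
opening: 0.0875
gripper_force: 0.0
```

Request:
play_rows([
  {"x":0,"y":0,"z":0.1,"rx":0,"ry":0,"rz":0.967},
  {"x":0,"y":0,"z":0.1,"rx":0,"ry":0,"rz":0.967},
  {"x":0,"y":0,"z":0.1,"rx":0,"ry":0,"rz":0.967},
  {"x":0,"y":0,"z":0.1,"rx":0,"ry":0,"rz":0.967},
  {"x":0,"y":0,"z":0.1,"rx":0,"ry":0,"rz":0.967},
  {"x":0,"y":0,"z":0.1,"rx":0,"ry":0,"rz":0.967},
  {"x":0,"y":0,"z":0.1,"rx":0,"ry":0,"rz":0.967},
  {"x":0,"y":0,"z":0.1,"rx":0,"ry":0,"rz":0.967},
  {"x":0,"y":0,"z":0.1,"rx":0,"ry":0,"rz":0.967},
  {"x":0,"y":0,"z":0.1,"rx":0,"ry":0,"rz":0.967},
  {"x":0,"y":0,"z":0.1,"rx":0,"ry":0,"rz":0.967},
  {"x":0,"y":0,"z":0.1,"rx":0,"ry":0,"rz":0.967},
  {"x":0,"y":0,"z":0.1,"rx":0,"ry":0,"rz":0.967},
  {"x":0,"y":0,"z":0.1,"rx":0,"ry":0,"rz":0.967},
  {"x":0,"y":0,"z":0.1,"rx":0,"ry":0,"rz":0.967},
  {"x":0,"y":0,"z":0.1,"rx":0,"ry":0,"rz":0.967},
  {"x":0,"y":0,"z":0.1,"rx":0,"ry":0,"rz":0.967},
  {"x":0,"y":0,"z":0.1,"rx":0,"ry":0,"rz":0.967},
  {"x":0,"y":0,"z":0.1,"rx":0,"ry":0,"rz":0.967},
  {"x":0,"y":0,"z":0,"rx":0,"ry":0,"rz":0},
])

```text
clock: 26.18
tool_pos: [0.6296, -0.1711, 0.1145]
orientation: [179.9, 0.0, -78.0]
force: [0.9, -0.2, -0.1]
opening: 0.0879
gripper_force: 0.0
```

Request:
play_rows([
  {"x":0,"y":0,"z":1,"rx":0,"ry":0,"rz":0},
  {"x":0,"y":0,"z":1,"rx":0,"ry":0,"rz":0},
  {"x":0,"y":0,"z":1,"rx":0,"ry":0,"rz":0},
  {"x":0,"y":0,"z":0.6,"rx":0,"ry":0,"rz":0},
  {"x":0,"y":0,"z":0.4,"rx":0,"ry":0,"rz":0},
  {"x":0,"y":0,"z":0,"rx":0,"ry":0,"rz":0},
])

```text
clock: 26.92
tool_pos: [0.6307, -0.1702, 0.0151]
orientation: [179.9, 0.0, -78.0]
force: [0.0, 0.8, -0.7]
opening: 0.0876
gripper_force: 0.0
```

Request:
play_rows([
  {"x":0,"y":0,"z":0,"rx":0,"ry":0,"rz":0},
  {"x":0,"y":0,"z":0,"rx":0,"ry":0,"rz":0},
  {"x":0,"y":0,"z":0,"rx":0,"ry":0,"rz":0},
  {"x":0,"y":0,"z":0,"rx":0,"ry":0,"rz":0},
  {"x":0,"y":0,"z":0,"rx":0,"ry":0,"rz":0},
  {"x":0,"y":0,"z":0,"rx":0,"ry":0,"rz":0},
  {"x":0,"y":0,"z":0,"rx":0,"ry":0,"rz":0},
  {"x":0,"y":0,"z":0,"rx":0,"ry":0,"rz":0},
], fingers=-1)

```text
clock: 27.92
tool_pos: [0.631, -0.17, 0.0155]
orientation: [180.0, 0.0, -78.0]
force: [-0.5, 0.1, -0.1]
opening: 0.0221
gripper_force: 29.8
```

```bash
python3 - <<'E'
from h import *
a=cams.snapshot("side");b=cams.snapshot("top")
cv2.imwrite("pics/raw_s.png",a)
o=ctrl.get_obs();print(o['opening']);o=o['tool_pos'];o[2]+=.031
crop(a,"pics/i1.png",260,140,75,75,8,10);A=cv2.imread("pics/i1.png")
y=np.radians(-78);ex=np.array([np.cos(y),np.sin(y)]);ey=np.array([np.sin(y),-np.cos(y)])
for P in [[*(o[:2]+t*ey+s*ex),o[2]] for t in(-.033,-.012,.012,.033) for s in(-.0095,.0095)]+[[*(o[:2]+s*ex+.0115*ey),.1] for s in (-.0375,.0375)]:
    p=proj("side",[P])[0]; cv2.circle(A,tuple(int(v) for v in (p+.5-[260,140])*8),2,(0,0,255),-1)
crop(b,"pics/j.png",100,135,90,90,4,10);B=cv2.resize(cv2.imread("pics/j.png"),(200,200))
c=np.zeros((600,800,3),np.uint8);c[:,:600]=A;c[:200,600:]=B;cv2.imwrite("pics/i1.png",c)
E
```

```text
0.021956903935466832
```

View pics/i1.png

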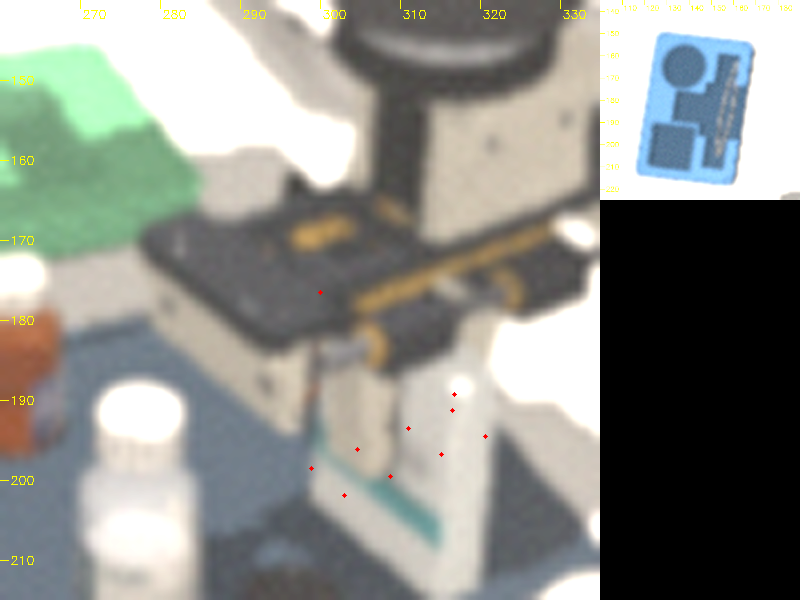

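Request:
play_rows([
  {"x":0,"y":0,"z":-1,"rx":0,"ry":0,"rz":0},
  {"x":0,"y":0,"z":-1,"rx":0,"ry":0,"rz":0},
  {"x":0,"y":0,"z":-1,"rx":0,"ry":0,"rz":0},
  {"x":0,"y":0,"z":-1,"rx":0,"ry":0,"rz":0},
  {"x":0,"y":0,"z":-0.32,"rx":0,"ry":0,"rz":0.8125},
  {"x":0,"y":0,"z":-0.32,"rx":0,"ry":0,"rz":0.8125},
  {"x":0,"y":0,"z":-0.32,"rx":0,"ry":0,"rz":0.8125},
  {"x":0,"y":0,"z":-0.32,"rx":0,"ry":0,"rz":0.8125},
])

```text
clock: 29.02
tool_pos: [0.6308, -0.17, 0.1476]
orientation: [180.0, 0.0, -91.1]
force: [-0.4, 0.6, -1.6]
opening: 0.0219
gripper_force: 29.8
```

Request:
play_rows([
  {"x":-0.985,"y":0.107,"z":0,"rx":0,"ry":0,"rz":0},
  {"x":-0.985,"y":0.107,"z":0,"rx":0,"ry":0,"rz":0},
  {"x":-0.985,"y":0.107,"z":0,"rx":0,"ry":0,"rz":0},
  {"x":-0.985,"y":0.107,"z":0,"rx":0,"ry":0,"rz":0},
  {"x":-0.985,"y":0.107,"z":0,"rx":0,"ry":0,"rz":0},
  {"x":-0.985,"y":0.107,"z":0,"rx":0,"ry":0,"rz":0},
  {"x":-0.985,"y":0.107,"z":0,"rx":0,"ry":0,"rz":0},
  {"x":-0.985,"y":0.107,"z":0,"rx":0,"ry":0,"rz":0},
  {"x":-0.985,"y":0.107,"z":0,"rx":0,"ry":0,"rz":0},
  {"x":-0.985,"y":0.107,"z":0,"rx":0,"ry":0,"rz":0},
  {"x":-0.985,"y":0.107,"z":0,"rx":0,"ry":0,"rz":0},
  {"x":-0.985,"y":0.107,"z":0,"rx":0,"ry":0,"rz":0},
  {"x":0,"y":0,"z":0,"rx":0,"ry":0,"rz":0},
  {"x":0,"y":0,"z":0,"rx":0,"ry":0,"rz":0},
])

```text
clock: 30.78
tool_pos: [0.6039, 0.1258, 0.1474]
orientation: [180.0, -0.0, -91.0]
force: [-0.3, 0.5, -0.3]
opening: 0.022
gripper_force: 29.8
```

Request:
play_rows([
  {"x":0,"y":0,"z":1,"rx":0,"ry":0,"rz":0},
  {"x":0,"y":0,"z":1,"rx":0,"ry":0,"rz":0},
  {"x":0,"y":0,"z":1,"rx":0,"ry":0,"rz":0},
  {"x":0,"y":0,"z":1,"rx":0,"ry":0,"rz":0},
  {"x":0,"y":0,"z":0.3,"rx":0,"ry":0,"rz":0},
  {"x":0,"y":0,"z":0.2,"rx":0,"ry":0,"rz":0},
  {"x":0,"y":0,"z":0.1,"rx":0,"ry":0,"rz":0},
  {"x":0,"y":0,"z":0.1,"rx":0,"ry":0,"rz":0},
  {"x":0,"y":0,"z":0,"rx":0,"ry":0,"rz":0},
])

```text
clock: 31.9
tool_pos: [0.6042, 0.1261, 0.0303]
orientation: [-180.0, 0.0, -91.0]
force: [0.1, -0.5, -1.1]
opening: 0.0217
gripper_force: 29.8
```

Request:
play_rows([
  {"x":0,"y":0,"z":0.2,"rx":0,"ry":0,"rz":0},
  {"x":0,"y":0,"z":0.2,"rx":0,"ry":0,"rz":0},
  {"x":0,"y":0,"z":0.1,"rx":0,"ry":0,"rz":0},
  {"x":0,"y":0,"z":0,"rx":0,"ry":0,"rz":0},
])

```text
clock: 32.4
tool_pos: [0.6039, 0.1259, 0.0171]
orientation: [180.0, -0.0, -91.0]
force: [-0.3, 0.1, -0.8]
opening: 0.022
gripper_force: 29.8
```

Request:
play_rows([
  {"x":0,"y":0,"z":0,"rx":0,"ry":0,"rz":0},
  {"x":0,"y":0,"z":0,"rx":0,"ry":0,"rz":0},
  {"x":0,"y":0,"z":0,"rx":0,"ry":0,"rz":0},
  {"x":0,"y":0,"z":0,"rx":0,"ry":0,"rz":0},
  {"x":0,"y":0,"z":0,"rx":0,"ry":0,"rz":0},
  {"x":0,"y":0,"z":-1,"rx":0,"ry":0,"rz":0},
  {"x":0,"y":0,"z":-1,"rx":0,"ry":0,"rz":0},
  {"x":0,"y":0,"z":-1,"rx":0,"ry":0,"rz":0},
  {"x":0,"y":0,"z":-1,"rx":0,"ry":0,"rz":0},
  {"x":0,"y":0,"z":-1,"rx":0,"ry":0,"rz":0},
], fingers=0.2)

```text
clock: 33.65
tool_pos: [0.604, 0.1259, 0.1434]
orientation: [-180.0, 0.0, -91.0]
force: [1.1, 0.5, -0.6]
opening: 0.0527
gripper_force: 0.0
```

Request:
play_rows([
  {"x":0,"y":0,"z":0,"rx":0,"ry":0,"rz":-1},
  {"x":0,"y":0,"z":0,"rx":0,"ry":0,"rz":-1},
  {"x":0,"y":0,"z":0,"rx":0,"ry":0,"rz":-1},
  {"x":0,"y":0,"z":0,"rx":0,"ry":0,"rz":-1},
  {"x":0,"y":0,"z":0,"rx":0,"ry":0,"rz":-1},
  {"x":0,"y":0,"z":0,"rx":0,"ry":0,"rz":-1},
  {"x":0,"y":0,"z":0,"rx":0,"ry":0,"rz":-1},
  {"x":0,"y":0,"z":0,"rx":0,"ry":0,"rz":-1},
  {"x":0,"y":0,"z":0,"rx":0,"ry":0,"rz":-1},
  {"x":0,"y":0,"z":0,"rx":0,"ry":0,"rz":-1},
  {"x":0,"y":0,"z":0,"rx":0,"ry":0,"rz":-1},
  {"x":0,"y":0,"z":0,"rx":0,"ry":0,"rz":-1},
  {"x":0,"y":0,"z":0,"rx":0,"ry":0,"rz":-1},
  {"x":0,"y":0,"z":0,"rx":0,"ry":0,"rz":-1},
  {"x":0,"y":0,"z":0,"rx":0,"ry":0,"rz":-1},
  {"x":0,"y":0,"z":0,"rx":0,"ry":0,"rz":-1},
  {"x":0,"y":0,"z":0,"rx":0,"ry":0,"rz":-1},
  {"x":0,"y":0,"z":0,"rx":0,"ry":0,"rz":-1},
  {"x":0,"y":0,"z":0,"rx":0,"ry":0,"rz":-1},
  {"x":0,"y":0,"z":0,"rx":0,"ry":0,"rz":-1},
], fingers=1)

```text
clock: 36.15
tool_pos: [0.604, 0.126, 0.1425]
orientation: [180.0, 0.0, -10.9]
force: [-0.1, 0.6, 0.7]
opening: 0.0876
gripper_force: 0.0
```

Request:
play_rows([
  {"x":0,"y":0,"z":0,"rx":0,"ry":0,"rz":-0.92},
  {"x":0,"y":0,"z":0,"rx":0,"ry":0,"rz":-0.92},
  {"x":0,"y":0,"z":0,"rx":0,"ry":0,"rz":-0.92},
  {"x":0.1675,"y":0.9445,"z":0,"rx":0,"ry":0,"rz":0},
  {"x":0.1675,"y":0.9445,"z":0,"rx":0,"ry":0,"rz":0},
  {"x":0.1675,"y":0.9445,"z":0,"rx":0,"ry":0,"rz":0},
  {"x":0.1675,"y":0.9445,"z":0,"rx":0,"ry":0,"rz":0},
  {"x":0.1675,"y":0.9445,"z":0,"rx":0,"ry":0,"rz":0},
  {"x":0.1675,"y":0.9445,"z":0,"rx":0,"ry":0,"rz":0},
  {"x":0.1675,"y":0.9445,"z":0,"rx":0,"ry":0,"rz":0},
  {"x":0.1675,"y":0.9445,"z":0,"rx":0,"ry":0,"rz":0},
  {"x":0,"y":0,"z":0,"rx":0,"ry":0,"rz":0},
])

```text
clock: 37.65
tool_pos: [0.6377, -0.0643, 0.1423]
orientation: [180.0, 0.0, -0.1]
force: [-0.2, 0.4, -0.1]
opening: 0.0873
gripper_force: 0.0
```

Request:
play_rows([
  {"x":0,"y":0,"z":1,"rx":0,"ry":0,"rz":0},
  {"x":0,"y":0,"z":1,"rx":0,"ry":0,"rz":0},
  {"x":0,"y":0,"z":1,"rx":0,"ry":0,"rz":0},
  {"x":0,"y":0,"z":1,"rx":0,"ry":0,"rz":0},
  {"x":0,"y":0,"z":0.6,"rx":0,"ry":0,"rz":0},
  {"x":0,"y":0,"z":0.4,"rx":0,"ry":0,"rz":0},
  {"x":0,"y":0,"z":0.2,"rx":0,"ry":0,"rz":0},
  {"x":0,"y":0,"z":0,"rx":0,"ry":0,"rz":0},
])

```text
clock: 38.65
tool_pos: [0.6379, -0.0628, 0.0127]
orientation: [180.0, -0.0, 0.0]
force: [0.9, 0.6, 0.7]
opening: 0.0874
gripper_force: 0.0
```

Request:
play_rows([
  {"x":0,"y":0,"z":0,"rx":0,"ry":0,"rz":0},
  {"x":0,"y":0,"z":0,"rx":0,"ry":0,"rz":0},
  {"x":0,"y":0,"z":0,"rx":0,"ry":0,"rz":0},
  {"x":0,"y":0,"z":0,"rx":0,"ry":0,"rz":0},
  {"x":0,"y":0,"z":0,"rx":0,"ry":0,"rz":0},
  {"x":0,"y":0,"z":0,"rx":0,"ry":0,"rz":0},
  {"x":0,"y":0,"z":0,"rx":0,"ry":0,"rz":0},
], fingers=-1)

```text
clock: 39.52
tool_pos: [0.6377, -0.0629, 0.0125]
orientation: [180.0, 0.0, 0.0]
force: [0.0, 0.7, -0.3]
opening: 0.0313
gripper_force: 30.0
```

Request:
play_rows([
  {"x":0,"y":0,"z":-0.5,"rx":0,"ry":0,"rz":0},
  {"x":0,"y":0,"z":-1,"rx":0,"ry":0,"rz":0},
  {"x":0,"y":0,"z":-1,"rx":0,"ry":0,"rz":0},
  {"x":0,"y":0,"z":-1,"rx":0,"ry":0,"rz":0},
  {"x":0,"y":0,"z":-1,"rx":0,"ry":0,"rz":0},
  {"x":0,"y":0,"z":-0.5,"rx":0,"ry":0,"rz":0},
  {"x":-0.6885,"y":-0.955,"z":0,"rx":0,"ry":0,"rz":0},
  {"x":-0.6885,"y":-0.955,"z":0,"rx":0,"ry":0,"rz":0},
  {"x":-0.6885,"y":-0.955,"z":0,"rx":0,"ry":0,"rz":0},
  {"x":-0.6885,"y":-0.955,"z":0,"rx":0,"ry":0,"rz":0},
  {"x":-0.6885,"y":-0.955,"z":0,"rx":0,"ry":0,"rz":0},
  {"x":-0.6885,"y":-0.955,"z":0,"rx":0,"ry":0,"rz":0},
  {"x":-0.6885,"y":-0.955,"z":0,"rx":0,"ry":0,"rz":0},
  {"x":-0.6885,"y":-0.955,"z":0,"rx":0,"ry":0,"rz":0},
  {"x":0,"y":0,"z":0,"rx":0,"ry":0,"rz":0},
  {"x":0,"y":0,"z":0,"rx":0,"ry":0,"rz":0},
])

```text
clock: 41.52
tool_pos: [0.4999, 0.128, 0.1376]
orientation: [180.0, -0.0, 0.1]
force: [-0.2, 0.0, -1.4]
opening: 0.0314
gripper_force: 30.0
```

Request:
play_rows([
  {"x":0,"y":0,"z":1,"rx":0,"ry":0,"rz":0},
  {"x":0,"y":0,"z":1,"rx":0,"ry":0,"rz":0},
  {"x":0,"y":0,"z":1,"rx":0,"ry":0,"rz":0},
  {"x":0,"y":0,"z":0.6,"rx":0,"ry":0,"rz":0},
  {"x":0,"y":0,"z":0.4,"rx":0,"ry":0,"rz":0},
  {"x":0,"y":0,"z":0.3,"rx":0,"ry":0,"rz":0},
  {"x":0,"y":0,"z":0.2,"rx":0,"ry":0,"rz":0},
  {"x":0,"y":0,"z":0,"rx":0,"ry":0,"rz":0},
])

```text
clock: 42.52
tool_pos: [0.4999, 0.128, 0.025]
orientation: [180.0, 0.0, 0.0]
force: [-0.5, 0.3, -1.2]
opening: 0.0318
gripper_force: 30.0
```

Request:
play_rows([
  {"x":0,"y":0,"z":0.2,"rx":0,"ry":0,"rz":0},
  {"x":0,"y":0,"z":0.15,"rx":0,"ry":0,"rz":0},
  {"x":0,"y":0,"z":0.1,"rx":0,"ry":0,"rz":0},
  {"x":0,"y":0,"z":0,"rx":0,"ry":0,"rz":0},
  {"x":0,"y":0,"z":0,"rx":0,"ry":0,"rz":0},
])

```text
clock: 43.15
tool_pos: [0.4999, 0.128, 0.0138]
orientation: [180.0, 0.0, 0.0]
force: [-0.5, -1.4, -0.6]
opening: 0.0313
gripper_force: 30.0
```

Request:
play_rows([
  {"x":0,"y":0,"z":0,"rx":0,"ry":0,"rz":0},
  {"x":0,"y":0,"z":0,"rx":0,"ry":0,"rz":0},
  {"x":0,"y":0,"z":0,"rx":0,"ry":0,"rz":0},
  {"x":0,"y":0,"z":0,"rx":0,"ry":0,"rz":0},
  {"x":0,"y":0,"z":0,"rx":0,"ry":0,"rz":0},
  {"x":0,"y":0,"z":-1,"rx":0,"ry":0,"rz":0},
  {"x":0,"y":0,"z":-1,"rx":0,"ry":0,"rz":0},
  {"x":0,"y":0,"z":-1,"rx":0,"ry":0,"rz":0},
  {"x":0,"y":0,"z":-1,"rx":0,"ry":0,"rz":0},
  {"x":0,"y":0,"z":-1,"rx":0,"ry":0,"rz":0},
], fingers=0.5)

```text
clock: 44.4
tool_pos: [0.4997, 0.128, 0.1396]
orientation: [-180.0, 0.0, 0.0]
force: [0.7, 0.7, 0.1]
opening: 0.0657
gripper_force: 0.0
```

Request:
play_rows([
  {"x":0.0565,"y":1,"z":0,"rx":0,"ry":0,"rz":0},
  {"x":0.0565,"y":1,"z":0,"rx":0,"ry":0,"rz":0},
  {"x":0.0565,"y":1,"z":0,"rx":0,"ry":0,"rz":0},
  {"x":0.0565,"y":1,"z":0,"rx":0,"ry":0,"rz":0},
  {"x":0.0565,"y":1,"z":0,"rx":0,"ry":0,"rz":0},
  {"x":0.0565,"y":1,"z":0,"rx":0,"ry":0,"rz":0},
  {"x":0.0565,"y":1,"z":0,"rx":0,"ry":0,"rz":0},
  {"x":0.0565,"y":1,"z":0,"rx":0,"ry":0,"rz":0},
  {"x":0.0565,"y":1,"z":0,"rx":0,"ry":0,"rz":0},
  {"x":0.0565,"y":1,"z":0,"rx":0,"ry":0,"rz":0},
  {"x":0.0565,"y":1,"z":0,"rx":0,"ry":0,"rz":0},
  {"x":0.0565,"y":1,"z":0,"rx":0,"ry":0,"rz":0},
  {"x":0.0565,"y":1,"z":0,"rx":0,"ry":0,"rz":0},
  {"x":0.0565,"y":1,"z":0,"rx":0,"ry":0,"rz":0},
  {"x":0.0565,"y":1,"z":0,"rx":0,"ry":0,"rz":0},
  {"x":0.0565,"y":1,"z":0,"rx":0,"ry":0,"rz":0},
  {"x":0.0565,"y":1,"z":0,"rx":0,"ry":0,"rz":0},
  {"x":0,"y":0,"z":0,"rx":0,"ry":0,"rz":0},
  {"x":0,"y":0,"z":0,"rx":0,"ry":0,"rz":0},
], fingers=1)

```text
clock: 46.78
tool_pos: [0.5239, -0.2968, 0.1385]
orientation: [-180.0, 0.0, 0.0]
force: [1.0, 0.6, -0.4]
opening: 0.0874
gripper_force: 0.0
```

```bash
python3 - <<'E'
from h import *
a=cams.snapshot("side");b=cams.snapshot("top")
crop(a,"pics/k1.png",190,110,170,150,3,10);A=cv2.imread("pics/k1.png")
crop(b,"pics/k2.png",110,135,140,90,2,10);B=cv2.imread("pics/k2.png")
c=np.zeros((450,800,3),np.uint8);c[:,:510]=A;c[:180,515:795]=B;cv2.imwrite("pics/k1.png",c)
E
```

```text
(no output)
```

View pics/k1.png

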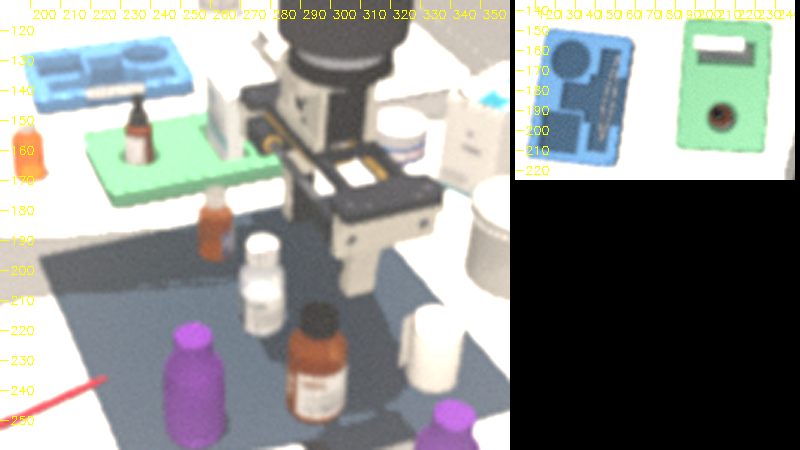

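The view shows the forceps in the channel, dropper standing in the green well at about (232,155) side and the carton in its slot. The small brown bottle (257,190) and the clear one (273,212) are undisturbed.

Request:
play_rows([
  {"x":0,"y":0,"z":1,"rx":0,"ry":0,"rz":0},
  {"x":0,"y":0,"z":1,"rx":0,"ry":0,"rz":0},
  {"x":0,"y":0,"z":1,"rx":0,"ry":0,"rz":0},
  {"x":0,"y":0,"z":0.8,"rx":0,"ry":0,"rz":0},
  {"x":0,"y":0,"z":0.5,"rx":0,"ry":0,"rz":0},
  {"x":0,"y":0,"z":0.3,"rx":0,"ry":0,"rz":0},
  {"x":0,"y":0,"z":0.15,"rx":0,"ry":0,"rz":0},
  {"x":0,"y":0,"z":0,"rx":0,"ry":0,"rz":0},
])

```text
clock: 47.88
tool_pos: [0.5244, -0.297, 0.0202]
orientation: [180.0, -0.0, 0.0]
force: [-0.2, -0.2, -0.2]
opening: 0.0873
gripper_force: 0.0
```

Request:
play_rows([
  {"x":0,"y":0,"z":0,"rx":0,"ry":0,"rz":0},
  {"x":0,"y":0,"z":0,"rx":0,"ry":0,"rz":0},
  {"x":0,"y":0,"z":0,"rx":0,"ry":0,"rz":0},
  {"x":0,"y":0,"z":0,"rx":0,"ry":0,"rz":0},
  {"x":0,"y":0,"z":0,"rx":0,"ry":0,"rz":0},
  {"x":0,"y":0,"z":0,"rx":0,"ry":0,"rz":0},
], fingers=-1)

```text
clock: 48.62
tool_pos: [0.5244, -0.2971, 0.0202]
orientation: [180.0, -0.0, 0.0]
force: [0.2, -1.2, 1.7]
opening: 0.049
gripper_force: 29.9
```

Request:
play_rows([
  {"x":0,"y":0,"z":-0.5,"rx":0,"ry":0,"rz":0},
  {"x":0,"y":0,"z":-1,"rx":0,"ry":0,"rz":0},
  {"x":0,"y":0,"z":-1,"rx":0,"ry":0,"rz":0},
  {"x":0,"y":0,"z":-1,"rx":0,"ry":0,"rz":0},
  {"x":0,"y":0,"z":-1,"rx":0,"ry":0,"rz":0},
  {"x":0,"y":0,"z":-1,"rx":0,"ry":0,"rz":0},
  {"x":0,"y":0,"z":-0.3,"rx":0,"ry":0,"rz":0},
  {"x":0.0933,"y":-0.9985,"z":0,"rx":0,"ry":0,"rz":0},
  {"x":0.0933,"y":-0.9985,"z":0,"rx":0,"ry":0,"rz":0},
  {"x":0.0933,"y":-0.9985,"z":0,"rx":0,"ry":0,"rz":0},
  {"x":0.0933,"y":-0.9985,"z":0,"rx":0,"ry":0,"rz":0},
  {"x":0.0933,"y":-0.9985,"z":0,"rx":0,"ry":0,"rz":0},
  {"x":0.0933,"y":-0.9985,"z":0,"rx":0,"ry":0,"rz":0},
  {"x":0.0933,"y":-0.9985,"z":0,"rx":0,"ry":0,"rz":0},
  {"x":0.0933,"y":-0.9985,"z":0,"rx":0,"ry":0,"rz":0},
  {"x":0.0933,"y":-0.9985,"z":0,"rx":0,"ry":0,"rz":0},
  {"x":0.0933,"y":-0.9985,"z":0,"rx":0,"ry":0,"rz":0},
  {"x":0.0933,"y":-0.9985,"z":0,"rx":0,"ry":0,"rz":0},
  {"x":0.0933,"y":-0.9985,"z":0,"rx":0,"ry":0,"rz":0},
  {"x":0.0933,"y":-0.9985,"z":0,"rx":0,"ry":0,"rz":0},
])

```text
clock: 51.12
tool_pos: [0.5536, 0.0283, 0.1643]
orientation: [180.0, 0.1, 0.0]
force: [0.3, -0.4, -2.3]
opening: 0.0494
gripper_force: 29.9
```

Request:
play_rows([
  {"x":0.0933,"y":-0.9985,"z":0,"rx":0,"ry":0,"rz":0},
  {"x":0.0933,"y":-0.9985,"z":0,"rx":0,"ry":0,"rz":0},
  {"x":0.0933,"y":-0.9985,"z":0,"rx":0,"ry":0,"rz":0},
  {"x":0.0933,"y":-0.9985,"z":0,"rx":0,"ry":0,"rz":0},
  {"x":0.0933,"y":-0.9985,"z":0,"rx":0,"ry":0,"rz":0},
  {"x":0.0933,"y":-0.9985,"z":0,"rx":0,"ry":0,"rz":0},
  {"x":0.0933,"y":-0.9985,"z":0,"rx":0,"ry":0,"rz":0},
  {"x":0.0933,"y":-0.9985,"z":0,"rx":0,"ry":0,"rz":0},
  {"x":0.0933,"y":-0.9985,"z":0,"rx":0,"ry":0,"rz":0},
  {"x":0.0933,"y":-0.9985,"z":0,"rx":0,"ry":0,"rz":0},
  {"x":0.0933,"y":-0.9985,"z":0,"rx":0,"ry":0,"rz":0},
  {"x":0.0933,"y":-0.9985,"z":0,"rx":0,"ry":0,"rz":0},
  {"x":0.0933,"y":-0.9985,"z":0,"rx":0,"ry":0,"rz":0},
  {"x":0.0933,"y":-0.9985,"z":0,"rx":0,"ry":0,"rz":0},
  {"x":0,"y":0,"z":0,"rx":0,"ry":0,"rz":0},
  {"x":0,"y":0,"z":0,"rx":0,"ry":0,"rz":0},
  {"x":0,"y":0,"z":0,"rx":0,"ry":0,"rz":0},
])

```text
clock: 53.25
tool_pos: [0.5868, 0.3766, 0.1651]
orientation: [180.0, 0.0, 0.0]
force: [0.3, 0.7, -2.3]
opening: 0.0493
gripper_force: 29.9
```

Request:
play_rows([
  {"x":0,"y":0,"z":1,"rx":0,"ry":0,"rz":0},
  {"x":0,"y":0,"z":1,"rx":0,"ry":0,"rz":0},
  {"x":0,"y":0,"z":1,"rx":0,"ry":0,"rz":0},
  {"x":0,"y":0,"z":1,"rx":0,"ry":0,"rz":0},
  {"x":0,"y":0,"z":0.5,"rx":0,"ry":0,"rz":0},
  {"x":0,"y":0,"z":0.3,"rx":0,"ry":0,"rz":0},
  {"x":0,"y":0,"z":0.2,"rx":0,"ry":0,"rz":0},
  {"x":0,"y":0,"z":0.2,"rx":0,"ry":0,"rz":0},
  {"x":0,"y":0,"z":0,"rx":0,"ry":0,"rz":0},
])

```text
clock: 54.38
tool_pos: [0.5867, 0.377, 0.035]
orientation: [180.0, 0.0, 0.0]
force: [-0.4, 0.1, -1.6]
opening: 0.0494
gripper_force: 29.9
```

Request:
play_rows([
  {"x":0,"y":0,"z":0.2,"rx":0,"ry":0,"rz":0},
  {"x":0,"y":0,"z":0.15,"rx":0,"ry":0,"rz":0},
  {"x":0,"y":0,"z":0.15,"rx":0,"ry":0,"rz":0},
  {"x":0,"y":0,"z":0,"rx":0,"ry":0,"rz":0},
  {"x":0,"y":0,"z":0,"rx":0,"ry":0,"rz":0},
])

```text
clock: 55.0
tool_pos: [0.5868, 0.3771, 0.0226]
orientation: [-180.0, -0.0, 0.0]
force: [-0.4, -0.3, -2.3]
opening: 0.0491
gripper_force: 29.9
```

Request:
play_rows([
  {"x":0,"y":0,"z":0.04,"rx":0,"ry":0,"rz":0},
  {"x":0,"y":0,"z":0,"rx":0,"ry":0,"rz":0},
])

```text
clock: 55.25
tool_pos: [0.5867, 0.377, 0.0215]
orientation: [180.0, 0.0, 0.0]
force: [-0.1, 1.0, -2.6]
opening: 0.049
gripper_force: 29.9
```

Request:
play_rows([
  {"x":0,"y":0,"z":0,"rx":0,"ry":0,"rz":0},
  {"x":0,"y":0,"z":0,"rx":0,"ry":0,"rz":0},
  {"x":0,"y":0,"z":0,"rx":0,"ry":0,"rz":0},
  {"x":0,"y":0,"z":0,"rx":0,"ry":0,"rz":0},
  {"x":0,"y":0,"z":0,"rx":0,"ry":0,"rz":0},
  {"x":0,"y":0,"z":-1,"rx":0,"ry":0,"rz":0},
  {"x":0,"y":0,"z":-1,"rx":0,"ry":0,"rz":0},
  {"x":0,"y":0,"z":-1,"rx":0,"ry":0,"rz":0},
  {"x":0,"y":0,"z":-1,"rx":0,"ry":0,"rz":0},
  {"x":0,"y":0,"z":-1,"rx":0,"ry":0,"rz":0},
], fingers=0.85)

```text
clock: 56.5
tool_pos: [0.5867, 0.377, 0.1474]
orientation: [-180.0, -0.0, 0.0]
force: [0.2, 0.2, 0.1]
opening: 0.0812
gripper_force: 0.0
```

Request:
play_rows([
  {"x":0.0804,"y":0.9985,"z":0,"rx":0,"ry":0,"rz":0},
  {"x":0.0804,"y":0.9985,"z":0,"rx":0,"ry":0,"rz":0},
  {"x":0.0804,"y":0.9985,"z":0,"rx":0,"ry":0,"rz":0},
  {"x":0.0804,"y":0.9985,"z":0,"rx":0,"ry":0,"rz":0},
  {"x":0.0804,"y":0.9985,"z":0,"rx":0,"ry":0,"rz":0},
  {"x":0.0804,"y":0.9985,"z":0,"rx":0,"ry":0,"rz":0},
  {"x":0.0804,"y":0.9985,"z":0,"rx":0,"ry":0,"rz":0},
  {"x":0.0804,"y":0.9985,"z":0,"rx":0,"ry":0,"rz":0},
  {"x":0.0804,"y":0.9985,"z":0,"rx":0,"ry":0,"rz":0},
  {"x":0.0804,"y":0.9985,"z":0,"rx":0,"ry":0,"rz":0},
  {"x":0.0804,"y":0.9985,"z":0,"rx":0,"ry":0,"rz":0},
  {"x":0.0804,"y":0.9985,"z":0,"rx":0,"ry":0,"rz":0},
  {"x":0.0804,"y":0.9985,"z":0,"rx":0,"ry":0,"rz":0},
  {"x":0.0804,"y":0.9985,"z":0,"rx":0,"ry":0,"rz":0},
  {"x":0.0804,"y":0.9985,"z":0,"rx":0,"ry":0,"rz":0},
  {"x":0.0804,"y":0.9985,"z":0,"rx":0,"ry":0,"rz":0},
  {"x":0.0804,"y":0.9985,"z":0,"rx":0,"ry":0,"rz":0},
  {"x":0.0804,"y":0.9985,"z":0,"rx":0,"ry":0,"rz":0},
  {"x":0.0804,"y":0.9985,"z":0,"rx":0,"ry":0,"rz":0},
  {"x":0.0804,"y":0.9985,"z":0,"rx":0,"ry":0,"rz":0},
], fingers=1)

```text
clock: 59.0
tool_pos: [0.627, -0.1238, 0.1465]
orientation: [180.0, 0.0, 0.0]
force: [0.6, -0.6, 0.3]
opening: 0.0875
gripper_force: 0.0
```

Request:
play_rows([
  {"x":0.0804,"y":0.9985,"z":0,"rx":0,"ry":0,"rz":0},
  {"x":0.0804,"y":0.9985,"z":0,"rx":0,"ry":0,"rz":0},
  {"x":0.0804,"y":0.9985,"z":0,"rx":0,"ry":0,"rz":0},
  {"x":0.0804,"y":0.9985,"z":0,"rx":0,"ry":0,"rz":0},
  {"x":0.0804,"y":0.9985,"z":0,"rx":0,"ry":0,"rz":0},
  {"x":0.0804,"y":0.9985,"z":0,"rx":0,"ry":0,"rz":0},
  {"x":0.0804,"y":0.9985,"z":0,"rx":0,"ry":0,"rz":0},
  {"x":0,"y":0,"z":0,"rx":0,"ry":0,"rz":0},
  {"x":0,"y":0,"z":0,"rx":0,"ry":0,"rz":0},
])

```text
clock: 60.12
tool_pos: [0.6413, -0.2972, 0.1463]
orientation: [-180.0, 0.0, 0.0]
force: [0.6, 0.1, -0.2]
opening: 0.0874
gripper_force: 0.0
```

Request:
play_rows([
  {"x":0,"y":0,"z":1,"rx":0,"ry":0,"rz":0},
  {"x":0,"y":0,"z":1,"rx":0,"ry":0,"rz":0},
  {"x":0,"y":0,"z":1,"rx":0,"ry":0,"rz":0},
  {"x":0,"y":0,"z":1,"rx":0,"ry":0,"rz":0},
  {"x":0,"y":0,"z":0.8,"rx":0,"ry":0,"rz":0},
  {"x":0,"y":0,"z":0.5,"rx":0,"ry":0,"rz":0},
  {"x":0,"y":0,"z":0.4,"rx":0,"ry":0,"rz":0},
  {"x":0,"y":0,"z":0,"rx":0,"ry":0,"rz":0},
])

```text
clock: 61.12
tool_pos: [0.6412, -0.2968, 0.0035]
orientation: [-180.0, 0.0, 0.0]
force: [0.6, 0.7, 0.5]
opening: 0.0876
gripper_force: 0.0
```

Request:
play_rows([
  {"x":0,"y":0,"z":0,"rx":0,"ry":0,"rz":0},
  {"x":0,"y":0,"z":0,"rx":0,"ry":0,"rz":0},
  {"x":0,"y":0,"z":0,"rx":0,"ry":0,"rz":0},
  {"x":0,"y":0,"z":0,"rx":0,"ry":0,"rz":0},
  {"x":0,"y":0,"z":0,"rx":0,"ry":0,"rz":0},
  {"x":0,"y":0,"z":0,"rx":0,"ry":0,"rz":0},
], fingers=-1)

```text
clock: 61.88
tool_pos: [0.6416, -0.2969, 0.0042]
orientation: [180.0, -0.0, 0.0]
force: [-0.7, -0.8, 0.7]
opening: 0.0451
gripper_force: 29.9
```

Request:
play_rows([
  {"x":0,"y":0,"z":-1,"rx":0,"ry":0,"rz":0},
  {"x":0,"y":0,"z":-1,"rx":0,"ry":0,"rz":0},
  {"x":0,"y":0,"z":-1,"rx":0,"ry":0,"rz":0},
  {"x":0,"y":0,"z":-1,"rx":0,"ry":0,"rz":0},
  {"x":0,"y":0,"z":-1,"rx":0,"ry":0,"rz":0},
  {"x":0,"y":0,"z":-1,"rx":0,"ry":0,"rz":0},
  {"x":-0.2457,"y":-0.9764,"z":0,"rx":0,"ry":0,"rz":0},
  {"x":-0.2457,"y":-0.9764,"z":0,"rx":0,"ry":0,"rz":0},
  {"x":-0.2457,"y":-0.9764,"z":0,"rx":0,"ry":0,"rz":0},
  {"x":-0.2457,"y":-0.9764,"z":0,"rx":0,"ry":0,"rz":0},
  {"x":-0.2457,"y":-0.9764,"z":0,"rx":0,"ry":0,"rz":0},
  {"x":-0.2457,"y":-0.9764,"z":0,"rx":0,"ry":0,"rz":0},
  {"x":-0.2457,"y":-0.9764,"z":0,"rx":0,"ry":0,"rz":0},
  {"x":-0.2457,"y":-0.9764,"z":0,"rx":0,"ry":0,"rz":0},
  {"x":-0.2457,"y":-0.9764,"z":0,"rx":0,"ry":0,"rz":0},
  {"x":-0.2457,"y":-0.9764,"z":0,"rx":0,"ry":0,"rz":0},
  {"x":-0.2457,"y":-0.9764,"z":0,"rx":0,"ry":0,"rz":0},
  {"x":-0.2457,"y":-0.9764,"z":0,"rx":0,"ry":0,"rz":0},
  {"x":-0.2457,"y":-0.9764,"z":0,"rx":0,"ry":0,"rz":0},
  {"x":-0.2457,"y":-0.9764,"z":0,"rx":0,"ry":0,"rz":0},
])

```text
clock: 64.38
tool_pos: [0.5542, 0.0462, 0.1538]
orientation: [180.0, 0.0, 0.1]
force: [1.1, 0.3, -0.4]
opening: 0.0457
gripper_force: 29.9
```

Request:
play_rows([
  {"x":-0.2457,"y":-0.9764,"z":0,"rx":0,"ry":0,"rz":0},
  {"x":-0.2457,"y":-0.9764,"z":0,"rx":0,"ry":0,"rz":0},
  {"x":-0.2457,"y":-0.9764,"z":0,"rx":0,"ry":0,"rz":0},
  {"x":-0.2457,"y":-0.9764,"z":0,"rx":0,"ry":0,"rz":0},
  {"x":-0.2457,"y":-0.9764,"z":0,"rx":0,"ry":0,"rz":0},
  {"x":-0.2457,"y":-0.9764,"z":0,"rx":0,"ry":0,"rz":0},
  {"x":-0.2457,"y":-0.9764,"z":0,"rx":0,"ry":0,"rz":0},
  {"x":-0.2457,"y":-0.9764,"z":0,"rx":0,"ry":0,"rz":0},
  {"x":-0.2457,"y":-0.9764,"z":0,"rx":0,"ry":0,"rz":0},
  {"x":-0.2457,"y":-0.9764,"z":0,"rx":0,"ry":0,"rz":0},
  {"x":-0.2457,"y":-0.9764,"z":0,"rx":0,"ry":0,"rz":0},
  {"x":-0.2457,"y":-0.9764,"z":0,"rx":0,"ry":0,"rz":0},
  {"x":-0.2457,"y":-0.9764,"z":0,"rx":0,"ry":0,"rz":0},
  {"x":-0.2457,"y":-0.9764,"z":0,"rx":0,"ry":0,"rz":0},
  {"x":0,"y":0,"z":0,"rx":0,"ry":0,"rz":0},
  {"x":0,"y":0,"z":0,"rx":0,"ry":0,"rz":0},
  {"x":0,"y":0,"z":0,"rx":0,"ry":0,"rz":0},
])

```text
clock: 66.5
tool_pos: [0.4691, 0.386, 0.154]
orientation: [180.0, 0.0, 0.0]
force: [0.0, 0.0, -1.0]
opening: 0.0459
gripper_force: 29.9
```

Request:
play_rows([
  {"x":0,"y":0,"z":1,"rx":0,"ry":0,"rz":0},
  {"x":0,"y":0,"z":1,"rx":0,"ry":0,"rz":0},
  {"x":0,"y":0,"z":1,"rx":0,"ry":0,"rz":0},
  {"x":0,"y":0,"z":1,"rx":0,"ry":0,"rz":0},
  {"x":0,"y":0,"z":0.6,"rx":0,"ry":0,"rz":0},
  {"x":0,"y":0,"z":0.4,"rx":0,"ry":0,"rz":0},
  {"x":0,"y":0,"z":0.3,"rx":0,"ry":0,"rz":0},
  {"x":0,"y":0,"z":0,"rx":0,"ry":0,"rz":0},
])

```text
clock: 67.5
tool_pos: [0.469, 0.3864, 0.0214]
orientation: [180.0, 0.0, 0.0]
force: [0.2, 0.7, 0.5]
opening: 0.0457
gripper_force: 29.9
```

Request:
play_rows([
  {"x":0,"y":0,"z":0.3,"rx":0,"ry":0,"rz":0},
  {"x":0,"y":0,"z":0.2,"rx":0,"ry":0,"rz":0},
  {"x":0,"y":0,"z":0.13,"rx":0,"ry":0,"rz":0},
  {"x":0,"y":0,"z":0,"rx":0,"ry":0,"rz":0},
  {"x":0,"y":0,"z":0,"rx":0,"ry":0,"rz":0},
])

```text
clock: 68.12
tool_pos: [0.4691, 0.3866, 0.0059]
orientation: [-180.0, -0.0, 0.0]
force: [0.3, -0.1, -0.3]
opening: 0.0456
gripper_force: 29.9
```

Request:
play_rows([
  {"x":0,"y":0,"z":0,"rx":0,"ry":0,"rz":0},
  {"x":0,"y":0,"z":0,"rx":0,"ry":0,"rz":0},
  {"x":0,"y":0,"z":0,"rx":0,"ry":0,"rz":0},
  {"x":0,"y":0,"z":0,"rx":0,"ry":0,"rz":0},
  {"x":0,"y":0,"z":0,"rx":0,"ry":0,"rz":0},
  {"x":0,"y":0,"z":-1,"rx":0,"ry":0,"rz":0},
  {"x":0,"y":0,"z":-1,"rx":0,"ry":0,"rz":0},
  {"x":0,"y":0,"z":-1,"rx":0,"ry":0,"rz":0},
  {"x":0,"y":0,"z":-1,"rx":0,"ry":0,"rz":0},
  {"x":0,"y":0,"z":-1,"rx":0,"ry":0,"rz":0},
  {"x":0,"y":0,"z":-1,"rx":0,"ry":0,"rz":0},
], fingers=0.85)

```text
clock: 69.5
tool_pos: [0.4689, 0.3864, 0.1566]
orientation: [-180.0, 0.0, 0.0]
force: [0.4, 0.8, -0.4]
opening: 0.0812
gripper_force: 0.0
```

Request:
play_rows([
  {"x":0,"y":1,"z":0,"rx":0,"ry":0,"rz":0},
  {"x":0,"y":1,"z":0,"rx":0,"ry":0,"rz":0},
  {"x":0,"y":1,"z":0,"rx":0,"ry":0,"rz":0},
  {"x":0,"y":1,"z":0,"rx":0,"ry":0,"rz":0},
  {"x":0,"y":1,"z":0,"rx":0,"ry":0,"rz":0},
  {"x":0,"y":1,"z":0,"rx":0,"ry":0,"rz":0},
  {"x":0,"y":1,"z":0,"rx":0,"ry":0,"rz":0},
  {"x":0,"y":1,"z":0,"rx":0,"ry":0,"rz":0},
  {"x":0,"y":1,"z":0,"rx":0,"ry":0,"rz":0},
  {"x":0,"y":1,"z":0,"rx":0,"ry":0,"rz":0},
  {"x":0,"y":1,"z":0,"rx":0,"ry":0,"rz":0},
  {"x":0,"y":1,"z":0,"rx":0,"ry":0,"rz":0},
  {"x":0,"y":1,"z":0,"rx":0,"ry":0,"rz":0},
  {"x":0,"y":1,"z":0,"rx":0,"ry":0,"rz":0},
  {"x":0,"y":1,"z":0,"rx":0,"ry":0,"rz":0},
  {"x":0,"y":1,"z":0,"rx":0,"ry":0,"rz":0},
  {"x":0,"y":1,"z":0,"rx":0,"ry":0,"rz":0},
  {"x":0,"y":1,"z":0,"rx":0,"ry":0,"rz":0},
  {"x":0,"y":1,"z":0,"rx":0,"ry":0,"rz":0},
  {"x":0,"y":1,"z":0,"rx":0,"ry":0,"rz":0},
])

```text
clock: 72.0
tool_pos: [0.4689, -0.115, 0.1558]
orientation: [-180.0, -0.0, 0.0]
force: [0.5, 0.1, -0.8]
opening: 0.0808
gripper_force: 0.0
```

```bash
python3 - <<'E'
from h import *
a=cams.snapshot("side");b=cams.snapshot("top")
crop(a,"pics/l1.png",190,100,110,130,4,10);A=cv2.imread("pics/l1.png")
crop(b,"pics/l2.png",112,138,84,84,4,10);B=cv2.imread("pics/l2.png")
c=np.zeros((520,800,3),np.uint8);c[:,:440]=A;c[:336,450:786]=B;cv2.imwrite("pics/l1.png",c)
E
```

```text
(no output)
```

View pics/l1.png

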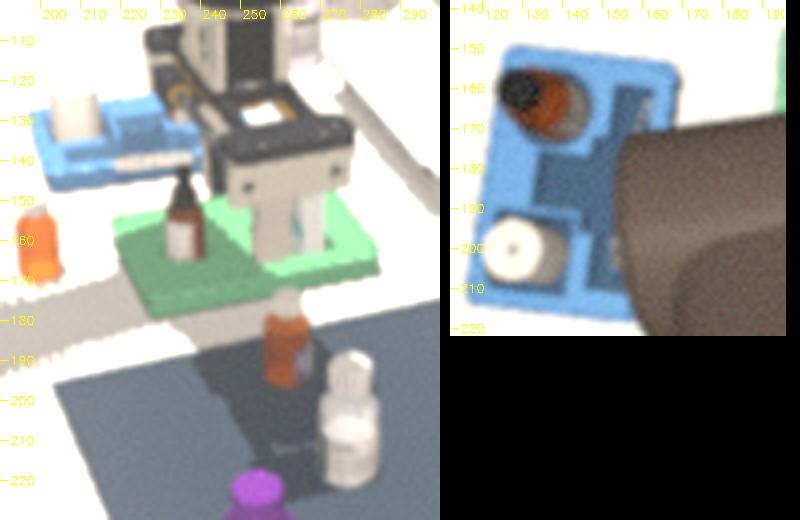

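```bash
python3 - <<'E'
from h import *
# bright forceps pixels in saved unobstructed top crop j.png (4x of 100,135)
J=cv2.imread("pics/j.png"); hsv=cv2.cvtColor(J,cv2.COLOR_BGR2HSV)
def tray(w,o=(.5268,.3573),a=-4.5):
    d=np.array(w[:2])-o;a=np.radians(a);return np.array([d[0]*np.cos(a)+d[1]*np.sin(a),-d[0]*np.sin(a)+d[1]*np.cos(a)])
P=[]
for v in range(J.shape[0]):
    for u in range(J.shape[1]):
        t=tray(ray("top",(u+.5)/4-.5+100,(v+.5)/4-.5+135,.008))
        if abs(t[0])<.085 and -.0525<t[1]<-.026: P.append((*t,hsv[v,u,1],hsv[v,u,2]))
P=np.array(P);print(np.percentile(P[:,2],[5,25,50,75,95]))
q=P[P[:,2]<90];print(len(q),q[:,:2].mean(0),q[:,0].min(),q[:,0].max(),np.degrees(np.polyfit(q[:,0],q[:,1],1)[0]))
# extents for gauze and antiseptic tops in last picture (4x of 112,138; panel offset 450)
T=lambda X,Y:((X-450+.5)/4-.5+112,(Y+.5)/4-.5+138)
print("gauze",tray(ray("top",*T(513,249),.066)),"cap",tray(ray("top",*T(521,89),.111)))
E
```

```text
Traceback (most recent call last):
  File "h.py", line 11, in ray
    c,R,f=cam(n); d=R@np.array([(u-c['cx'])/f,-(v-c['cy'])/f,-1]); p=c['position']
          ~~~^^^
  File "h.py", line 5, in cam
    c=cams.get_calibration(n); R=Ro.from_euler('xyz',c['rotation'],degrees=True).as_matrix()
ValueError: time passes only in moves, steps and waits
```

Too many calibration calls; I'll cache them.

```bash
sed -i 's/^def cam(n)/import functools\n@functools.lru_cache\ndef cam(n)/' h.py; python3 - <<'E'
from h import *
J=cv2.imread("pics/j.png"); hsv=cv2.cvtColor(J,cv2.COLOR_BGR2HSV)
def tray(w,o=(.5268,.3573),a=-4.5):
    d=np.array(w[:2])-o;a=np.radians(a);return np.array([d[0]*np.cos(a)+d[1]*np.sin(a),-d[0]*np.sin(a)+d[1]*np.cos(a)])
P=[]
for v in range(J.shape[0]):
    for u in range(J.shape[1]):
        t=tray(ray("top",(u+.5)/4-.5+100,(v+.5)/4-.5+135,.008))
        if abs(t[0])<.085 and -.0525<t[1]<-.026: P.append((*t,hsv[v,u,1],hsv[v,u,2]))
P=np.array(P);print(np.percentile(P[:,2],[5,25,50,75,95]))
q=P[P[:,2]<90];print(len(q),q[:,:2].mean(0),q[:,0].min(),q[:,0].max(),np.degrees(np.polyfit(q[:,0],q[:,1],1)[0]))
T=lambda X,Y:((X-450+.5)/4-.5+112,(Y+.5)/4-.5+138)
print("gauze",tray(ray("top",*T(513,249),.066)),"cap",tray(ray("top",*T(521,89),.111)))
E
```

```text
[ 27.  47.  73.  99. 109.]
4240 [ 0.00147622 -0.04061188] -0.06824929536479275 0.07919190142946524 -2.671699025396329
gauze [-0.06114879  0.02359965] cap [0.05580406 0.018044  ]
```

```bash
python3 -c "
from plant import workorder
print(workorder.close_job())"
```

```text
the job is handed in; nothing more can be done
None
```

Both packs are made up and the job is handed in at about 72 s of the 115 s allowed. All five items measured or looked in place in the last pictures, and the small brown and clear bottles are still standing where they were; the hand-in returned no verdict.

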